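# Hang the slide carrier to drain on the gravity-keeper hook

### The job

Take the slide-staining carrier out of the steel tray and hang it by its eye on the hook of the draining stand, pushing on until the hook's drop keeper, lifted by the eye, has fallen shut behind it. Before letting go, draw the carrier gently back against the keeper to be sure that it is locked on; then leave it hanging freely and still. Go gently throughout, for neither the slides nor the hook may be knocked or forced, and leave the other things where they are.

Things in the scene. Friction and masses are not known exactly. Their poses are not given: they have to be found in the camera images.
- carrier_grip (a point): Centre of the black ribbed finger grip, 14 mm (x) by 24 (y) by 27 (z), on top of the slide-staining carrier: a stainless basket of glass slides (0.19 to 0.32 kg, 44 by 84 by 34 mm) standing in the steel tray. Axes are the carrier's: z up, x square to its flat eye plate, y along plate and basket. The centre is 147 mm above the carrier's underside. Front and back are alike.
- carrier_eye (a point): Centre of the eye: an opening through the carrier's eye plate (4 mm thick, 38 mm wide) along the carrier's x, 24 mm wide (y) and 18 mm high (z), 40 mm below the grip's centre; it reaches from 98 to 116 mm above the carrier's underside. Below it are 18 mm of plate, above it 8 mm, then a 16 mm wide neck to the grip. Axes as for the grip.
- drain_stand: Fixed draining stand: aluminium drip pan, 162 by 112 by 18 mm, with an upright 11 mm post to z = 175 mm. Origin on the post's axis at bench level, z up; the hook points level along its own -x, straight over its x axis. The hook's clamp block was set by hand on the post: hook, washer and keeper sit together up to 10 mm higher or lower and up to 10 mm farther out or in than stated.
- hook_nominal (a point): Where the hook's tip would be at the middle setting (fixed to the stand, same axes: 92 mm out from the post, 165 mm high); the real hook is off by up to 10 mm in height and up to 10 mm along x. The hook is a level hairpin of two 6 mm steel rods (18 mm wide over all, 6 mm high, round tip). 45 mm inward (+x) of its real tip is the outer face of a fixed 32 mm stop washer.
- keeper_nominal (a point): Where the drop keeper's pivot would be at the middle setting: 19 mm inward of the tip, 26 mm short of the washer; axes and error as for hook_nominal. The keeper is a 5 mm steel tongue between the rods that hangs 22 mm below their centre line; the eye swings it inward and up with under 1 N; it cannot swing outward. With the eye resting on the rods, the plate must come within 5 mm of the washer before it falls.

How it is judged:
By the outcome, as a careful person would: the job done as asked, in the order asked, and still so for the second after the job is handed in, with the robot touching nothing.
It also fails if it takes over 61 s, if anything falls off the work surface, if the arm or the gripper's body presses on something with over 40 N, if the wrist force passes 120 N, or if a joint passes its speed limit or range.

### The arm

A 7-joint arm with a two-finger parallel gripper is mounted at the origin on a cart in front of the work surface, level with it; the furniture and walls round the work are solid. World frame = base frame: x ahead of the robot, y to its left, z up, the work surface at z = 0. Lengths are in m, angles in rad, forces in N, time in s.
With the tool pointing down it reaches from about 0.425 to 0.875 m from the base axis. Payload 4.7 kg.
Tool frame: the origin (TCP) lies on the centre line of the jaws, within the pads' length; the fingertips stand 14 mm ahead of it and the grasp point (between the pads) lies 5 mm behind it; z points along the fingers, x is the direction in which the jaws open and shut, and the axes are right-handed (so a half turn about z gives the same grasp; the last joint's range is limited). The gripper opens to 87 mm and grips with 3 to 60 N. Pads are 19 mm wide; open, the fingers measure 117 mm over their backs; the gripper's body (75 mm by 190 mm) begins 51 mm behind the grasp point.
Start: joints at [-1.324, 0.321, -0.07, 1.45, 0.023, 1.371, -0.057], TCP at [0.15, 0.632, 0.213] pointing down, gripper open.
Joint ranges: [-2.86, 2.86], [-0.3, 2.09], [-1.38, 1.24], [0.06, 2.45], [-1.56, 4.7], [0.09, 2.05], [-2.69, 2.69]. Speed limits (rad/s): [2.57, 2.57, 3.14, 3.14, 3.14, 3.14, 3.14].

### API

Orientations are given as a rotation vector (axis times angle).
In Python, from bench import ctrl gives the robot as it stands.
- The arm moves only by the tool drive_tool, never from a script. Its argument "rows" is a list that holds one entry, the list of rows, each a list of 5 numbers: the shift along the tool's x, y, z scaled (see below), then the turn about the tool's z scaled (see below), then the closure in counts, from 0 (fully open) to 255 (shut). In form: [[[dx, dy, dz, spin, jaw], ...]]. A call has 1 to 20 rows; each row is the pose to reach, as a shift and turn from the pose commanded when the call began, along the tool's axes at that moment, turning the shorter way round; what a row does not reach only later rows make up. The controller multiplies each number of a shift by 300 mm and each number of a turn by pi rad. A row lasts 1/8 s, in which the tool goes at most 62.5 mm and 10.7 degrees, less where a joint would pass 70% of its speed; a pose out of reach is approached as far as the arm can. A call with a number of a shift or a turn outside -1 to 1 is refused whole. A call with a gripper value outside its range is refused whole. The fingers move at their own pace and stop on an object; "grip_force" is the grip in N (left out, the last holds). Time passes only in rows, so rows that repeat a pose let the fingers close. It gives the time, the measured TCP pose, the force and the opening at its end, in the units of the state.
- ctrl.get_state(): the state, without advancing time (a new reading comes with each control period).
- ctrl.get_image(name): name is "scene" or "top"; returns a dict with "img" (420x560x3 uint8, blue, green, red), "camera_matrix" (3x3 intrinsics, pixels), "k1" (the pictures are not rectified: a ray, as slopes to the right and down, at radius r is drawn at 1 + k1 r^2 times it, then the intrinsics apply), "R" (3x3) and "t" (3): a world point X has camera coordinates R X + t. Camera axes: x right, y down, z forward; pixel columns grow to the right and rows downward; lengths in m; the calibration is good to about 2 mm. A picture is of the moment at which its call begins. There is no depth.
- ctrl.close_job(): hands the job in, once; it reports no verdict.
The state is a dict: "time": time; "joint_positions": joint angles; "qd": joint speeds; "joint_torque": joint torques, N m; "position": TCP position; "tool_rot": TCP orientation; "ft_force": force on the tool from outside, world axes, zero at the start; "torque": the same for the moment, N m; "grip_width": opening from 0.0 (shut) to 1.0 (fully open).
Only numpy, scipy, OpenCV 4.12 (cv2) and the standard library are available. Lean on these libraries where they do the work, as an engineer would, in place of code of your own. Each camera call takes 0.05 s, during which the arm holds its last target.

## Working session

There is one attempt and no reset: what is moved stays moved. The work goes in short steps, Python scripts to look and compute and a tool call to move; the robot and the scene stay as the last step left them, time stands still between calls to the robot, and variables do not carry over. Pictures are saved under pics/ and viewed, and the job is handed in when it is done.

Besides the shell and the picture viewer there is one more tool, called after ">>>" by a JSON object that holds its "fn" and its "kwargs", one argument or row to a line. drive_tool: Moves the arm, as the interface text tells. Its arguments: {"type":"object","properties":{"rows":{"type":"array"},"grip_force":{"type":"number"}},"required":["rows"]}

```bash
ls; mkdir -p pics
python3 - <<'E'
from bench import ctrl
import cv2
s=ctrl.get_state()
print(s)
for n in("scene","top"):
    d=ctrl.get_image(n); cv2.imwrite(f"pics/{n}0.png",d["img"])
    print(n,d["camera_matrix"],d["k1"],d["R"],d["t"])
E
```

```text
pics
{'time': 0.0, 'joint_positions': array([-1.32392036,  0.32183234, -0.07009837,  1.45167793,  0.02263269,
        1.37080267, -0.05690668]), 'qd': array([ 0.00065941,  0.00111365,  0.00011224, -0.00088511,  0.00054102,
        0.00091714, -0.00011084]), 'joint_torque': array([-1.41976589e-04, -4.91280019e+01, -4.04051598e-01, -3.12529886e+01,
       -6.39930367e-02,  4.35029995e-02,  1.57211844e-04]), 'position': array([0.1498621 , 0.6318964 , 0.21225412]), 'tool_rot': array([ 2.46331899e+00,  1.94769614e+00, -2.25247603e-03]), 'ft_force': array([ 0.3898147 , -0.12358615, -0.29197969]), 'torque': array([-0.02278044, -0.02736139,  0.02733881]), 'grip_width': 0.9981346935333253}
scene [[413.52977411   0.         282.12767612]
 [  0.         413.52977411 213.84152318]
 [  0.           0.           1.        ]] -0.010818484939455931 [[ 0.81818093 -0.57495203 -0.00318247]
 [-0.39563109 -0.55896608 -0.72872008]
 [ 0.4172002   0.59748396 -0.68480429]] [-0.41865054  0.34676854  0.7136632 ]
top [[484.07689872   0.         283.108046  ]
 [  0.         484.07689872 209.03787345]
 [  0.           0.           1.        ]] -0.11259783044867198 [[ 0.02019594 -0.99979218 -0.00277889]
 [-0.99302107 -0.01973599 -0.11627402]
 [ 0.11619501  0.00510776 -0.99321329]] [0.05121512 0.56097417 1.02302235]
```

View pics/scene0.png

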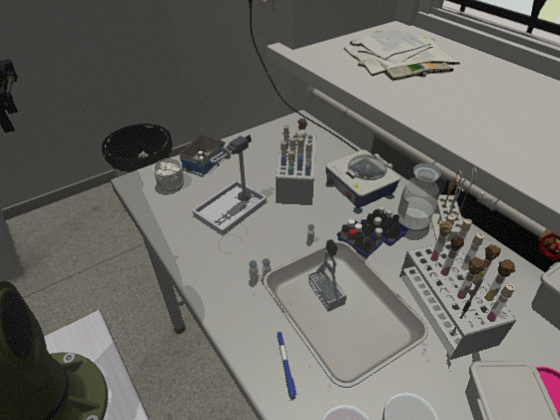

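View pics/top0.png

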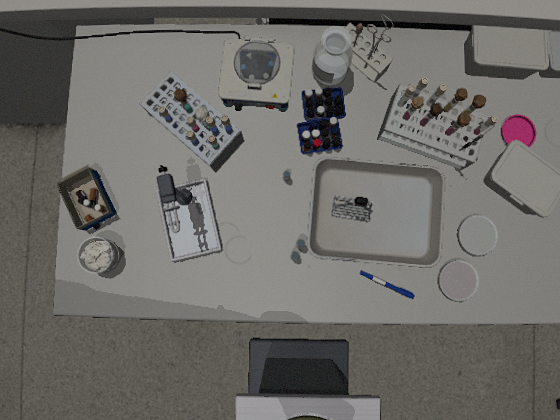

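```bash
cat > h.py <<'E'
import numpy as np, cv2
from bench import ctrl
def crop(d,x0,y0,w,h,s,fn):
    cv2.imwrite(fn,cv2.resize(d["img"][y0:y0+h,x0:x0+w],None,fx=s,fy=s,interpolation=cv2.INTER_CUBIC))
def ray(d,u,v):
    K=d["camera_matrix"];p=np.array([(u-K[0,2])/K[0,0],(v-K[1,2])/K[1,1]])
    q=p.copy()
    for _ in range(20): q=p/(1+d["k1"]*(q@q))
    R=np.array(d["R"]);t=np.array(d["t"])
    return -R.T@t, R.T@np.r_[q,1]
def onz(d,u,v,z):
    c,r=ray(d,u,v); return c+r*(z-c[2])/r[2]
def proj(d,X):
    R=np.array(d["R"]);t=np.array(d["t"]);c=R@np.array(X)+t;q=c[:2]/c[2];q=q*(1+d["k1"]*(q@q));K=d["camera_matrix"]
    return np.array([K[0,0]*q[0]+K[0,2],K[1,1]*q[1]+K[1,2]])
def tri(l):
    A=np.zeros((3,3));b=np.zeros(3)
    for d,u,v in l:
        c,r=ray(d,u,v);r=r/np.linalg.norm(r);P=np.eye(3)-np.outer(r,r);A+=P;b+=P@c
    X=np.linalg.solve(A,b); return X,[ (proj(d,X)-[u,v]).round(2) for d,u,v in l]
E
python3 - <<'E'
from h import *
import pickle
S=ctrl.get_image("scene");T=ctrl.get_image("top")
pickle.dump((S,T),open("im0.pkl","wb"))
crop(S,185,125,100,112,5,"pics/s_stand.png")
crop(S,290,230,80,90,6,"pics/s_car.png")
crop(T,145,155,90,115,5,"pics/t_stand.png")
crop(T,310,175,90,60,8,"pics/t_car.png")
print(-S["R"].T@S["t"],-T["R"].T@T["t"])
E
```

```text
[ 0.18198387 -0.47327445  0.74008447] [0.43715474 0.0570505  1.08144843]
```

View pics/s_stand.png

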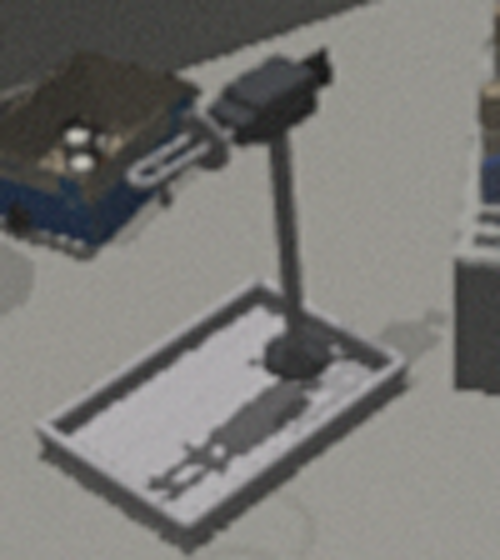

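View pics/t_stand.png

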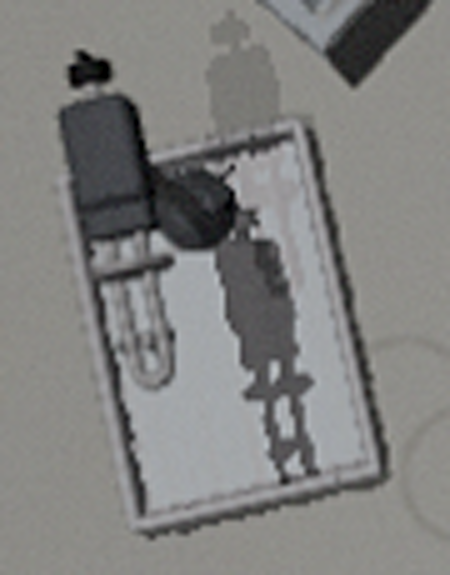

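View pics/s_car.png

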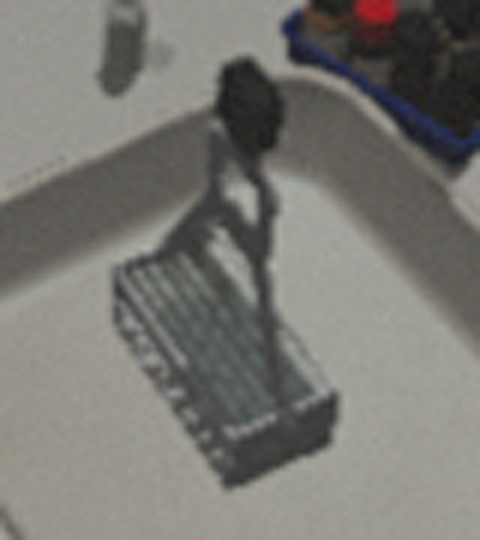

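View pics/t_car.png

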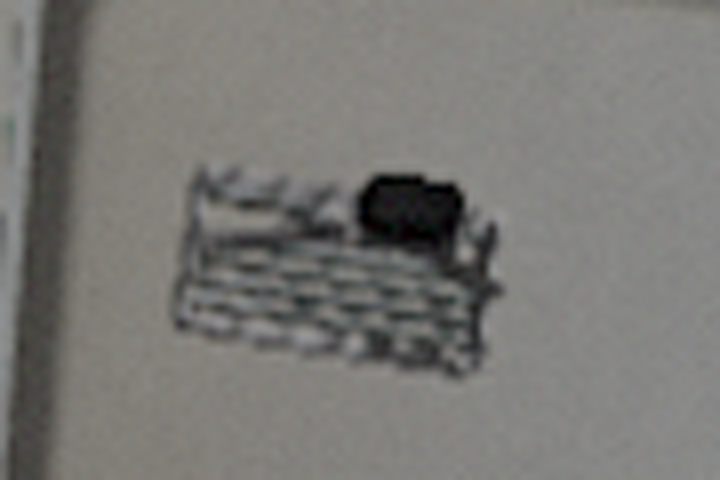

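Run:
```python
from h import *
import pickle
S,T=pickle.load(open("im0.pkl","rb"))
def blob(d,x0,y0,w,h,th):
    g=d["img"][y0:y0+h,x0:x0+w].max(2); m=(g<th).astype(np.uint8)
    n,l,st,c=cv2.connectedComponentsWithStats(m); i=1+np.argmax(st[1:,4]); 
    cn=max(cv2.findContours((l==i).astype(np.uint8),0,2)[0],key=cv2.contourArea)
    print(st[i],cv2.minAreaRect(cn)); return c[i]+[x0,y0]
for th in(35,45,55):
    a=blob(T,345,190,30,25,th);b=blob(S,320,235,22,25,th);print(th,a,b,tri([(T,*a),(S,*b)]))
def f(x,y,s,x0,y0): return x0+(x+.5)/s-.5,y0+(y+.5)/s-.5
# pan rim in top at z=.018
P=[onz(T,*f(*p,5,145,155),.018)[:2] for p in[(67,188),(305,120),(382,478),(137,528)]]
P=np.array(P);print("pan",P.round(4))
for i in range(4):
    e=P[(i+1)%4]-P[i];print(np.hypot(*e),np.degrees(np.arctan2(e[1],e[0])))
# hook tip and washer
for z in(.155,.165,.175):
    a=onz(T,*f(152,391,5,145,155),z);b=onz(T,*f(133,266,5,145,155),z);print(z,a,b,np.hypot(*(a-b)[:2]),np.degrees(np.arctan2(*(b-a)[1::-1])))
print("tip",tri([(T,*f(151,389,5,145,155)),(S,*f(130,180,5,185,125))]))
# basket corners at z=.037 & bottom .003
C=np.array([onz(T,*f(*p,8,310,175),.037)[:2] for p in[(197,172),(492,222),(475,372),(182,325)]])
print(C.round(4),C.mean(0))
for i in range(4):
    e=C[(i+1)%4]-C[i];print(np.hypot(*e),np.degrees(np.arctan2(e[1],e[0])))
```

```text
[10  7 13  9 89] ((16.0, 11.0), (8.0, 12.0), 90.0)
[8 7 1 2 2] ((8.0, 7.5), (1.0, 0.0), -90.0)
35 [360.86516854 201.03370787] [328.  242.5] (array([ 0.56111132, -0.085864  ,  0.16297201]), [array([-0.64,  0.98]), array([ 1.16, -0.21])])
[ 10   7  13  11 106] ((15.807692527770996, 11.461538314819336), (12.355316162109375, 9.217458724975586), 11.309932708740234)
[ 7  6 10 15 86] ((11.5, 13.0), (14.0, 9.0), 90.0)
45 [360.91509434 201.32075472] [331.13953488 248.41860465] (array([ 0.56458088, -0.08965305,  0.14688912]), [array([-0.03,  0.05]), array([ 0.06, -0.01])])
[ 10   7  14  14 120] ((17.37628936767578, 12.221649169921875), (16.08226203918457, 10.482187271118164), 21.037511825561523)
[  6   5  11  17 122] ((11.400001525878906, 12.799999237060547), (15.20526123046875, 9.838699340820312), 63.43495178222656)
55 [361.275      201.99166667] [331.13934426 247.86885246] (array([ 0.56328433, -0.09017398,  0.14965002]), [array([ 0.1 , -0.15]), array([-0.18,  0.03])])
pan [[0.594  0.3435]
 [0.6267 0.2372]
 [0.4678 0.1971]
 [0.4433 0.3049]]
0.11115136232759047 -72.89509762425952
0.16381883662052685 -165.81033282238081
0.11052571511118818 102.82950602020024
0.15554313498246528 14.378615618441133
0.155 [0.49526647 0.26933297 0.155     ] [0.54364182 0.27898846 0.155     ] 0.049329537017784975 11.287633175932433
0.165 [0.49463921 0.26704161 0.165     ] [0.54249241 0.27659288 0.165     ] 0.04879707848626998 11.287633175932402
0.175 [0.49401196 0.26475025 0.175     ] [0.54134299 0.2741973  0.175     ] 0.04826461995475499 11.287633175932433
tip (array([0.49525142, 0.26542934, 0.17309441]), [array([ 0.1 , -0.19]), array([-0.18,  0.01])])
[[ 0.5901 -0.0484]
 [ 0.5779 -0.1292]
 [ 0.5367 -0.1246]
 [ 0.548  -0.0447]] [ 0.563191   -0.08672055]
0.08174150857715655 -98.52179192975701
0.041454238631101294 173.51745272490302
0.08070457658125693 81.96694639029337
0.04219141833132469 -5.104437902682797
```

Run:
```python
from h import *
import pickle
S,T=pickle.load(open("im0.pkl","rb"))
def f(x,y,s,x0,y0): return x0+(x+.5)/s-.5,y0+(y+.5)/s-.5
def edge(d,a,b,z,hw=3.5,n=60):
    # points along a->b (full-res px), search normal for strongest gradient
    g=cv2.GaussianBlur(cv2.cvtColor(d["img"],6).astype(np.float32),(0,0),.7)
    a,b=np.array(a),np.array(b);t=(b-a)/np.linalg.norm(b-a);nn=np.array([-t[1],t[0]])
    o=np.linspace(-hw,hw,57);W=[]
    for k in np.linspace(.06,.94,n):
        p=a+(b-a)*k; q=p+o[:,None]*nn
        pr=cv2.remap(g,q[:,0].astype(np.float32)[None],q[:,1].astype(np.float32)[None],1)[0]
        gr=np.gradient(pr); i=np.argmax(np.abs(gr)); W.append(onz(d,*q[i],z)[:2])
    W=np.array(W,np.float32)
    v=cv2.fitLine(W,cv2.DIST_HUBER,0,.001,.001).ravel()
    r=np.abs((W-v[2:])@np.array([-v[1],v[0]]))
    return np.degrees(np.arctan2(v[1],v[0])),np.median(r),v
c=lambda x,y:f(x,y,5,145,155)
E=[("R",c(305,125),c(380,470)),("L",c(85,270),c(137,520)),("B",c(382,478),c(140,528)),("T",c(160,160),c(300,122))]
for n,a,b in E:print("top",n,*edge(T,a,b,.018))
s=lambda x,y:f(x,y,5,185,125)
for n,a,b in[("L",s(42,435),s(255,285)),("R",s(190,530),s(405,365)),("B",s(42,435),s(190,530)),("T",s(262,285),s(405,360))]:print("sc",n,*edge(S,a,b,.018))
# hook rods sides
for a,b in[(c(110,285),c(132,380)),(c(157,275),c(175,370))]:print("rod",*edge(T,a,b,.172,2,30))
crop(T,160,195,30,40,14,"pics/t_hook.png");crop(S,205,140,40,35,14,"pics/s_hook.png")
```

```text
top R 14.715526 0.00038367265 [0.96719897 0.25402007 0.55326664 0.21930735]
top L 15.331205 0.0005828757 [0.9644136  0.26439837 0.5091439  0.31573373]
top B -75.012375 0.0004941728 [ 0.2586103  -0.9659817   0.45894486  0.2402935 ]
top T -82.959175 0.0014135349 [ 0.1225765  -0.99245906  0.6120328   0.26678804]
sc L 14.814678 0.0004745635 [0.9667579  0.25569344 0.5394112  0.3117766 ]
sc R 14.593078 0.00053119793 [0.96773964 0.25195244 0.5285397  0.21034858]
sc B -75.6461 0.0005360786 [ 0.24791037 -0.96878296  0.45828348  0.2308876 ]
sc T -73.81434 0.0011394275 [ 0.27875078 -0.9603635   0.6109757   0.27235878]
rod 15.950222 0.00018254067 [0.9615008  0.27480212 0.5181524  0.28263175]
rod 14.201867 0.0006679374 [0.96943736 0.245339   0.5198534  0.26034704]
```

View pics/t_hook.png

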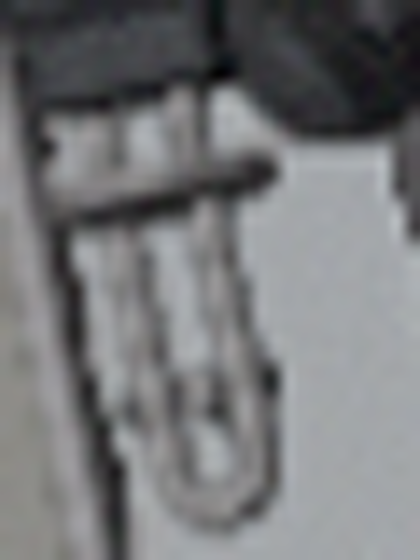

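View pics/s_hook.png

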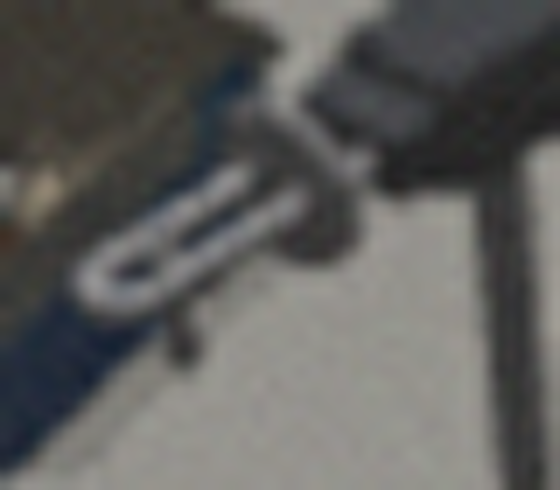

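Run:
```python
from h import *
import pickle
S,T=pickle.load(open("im0.pkl","rb"))
def f(x,y,s,x0,y0): return x0+(x+.5)/s-.5,y0+(y+.5)/s-.5
c=lambda x,y:f(x,y,14,160,195); s=lambda x,y:f(x,y,14,205,140)
a=np.radians(14.8);ex=np.array([np.cos(a),np.sin(a)]);ey=np.array([-ex[1],ex[0]])
for n,p,q in[("slotend",c(207,475),s(107,283)),("tip",c(222,526),s(79,290)),("washer",c(160,190),s(300,180)),]:
    X,r=tri([(T,*p),(S,*q)]);print(n,X.round(4),r,"along",X[:2]@ex,"lat",X[:2]@ey)
# post axis: scene post at base/top
for p in[(272,140),(290,340)]:pass
X=onz(T,*f(195,210,5,145,155),.02);print("disc",X,X[:2]@ex,X[:2]@ey)
X=onz(S,*f(295,357,5,185,125),.02);print("disc",X,X[:2]@ex,X[:2]@ey)
for z in(.165,.170,.175):
  for p in[(162,260),(213,450)]:
    X=onz(T,*c(*p),z);print(z,X[:2]@ex,X[:2]@ey)
```

```text
slotend [0.5017 0.2675 0.1717] [array([-0.19,  0.38]), array([ 0.35, -0.03])] along 0.5533709679816793 lat 0.130475497391796
tip [0.4949 0.2643 0.175 ] [array([-0.13,  0.25]), array([ 0.23, -0.02])] along 0.5459502768582626 lat 0.12909329400150268
washer [0.5415 0.2752 0.172 ] [array([ 0.1 , -0.19]), array([-0.17,  0.02])] along 0.5937855134866495 lat 0.12773651112465242
disc [0.58480695 0.28458935 0.02      ] 0.6381021802961235 0.12576118772138292
disc [0.5767617  0.27119153 0.02      ] 0.6269014271432731 0.11486298439870353
0.165 0.5851680821591265 0.13116342846481976
0.165 0.558004071625395 0.12980841303154753
0.17 0.5843609262609826 0.13013950289196677
0.17 0.557345118341091 0.1287918802120126
0.175 0.5835537703628384 0.1291155773191138
0.175 0.5566861650567871 0.12777534739247767
```

```bash
cat >> h.py <<'E'
from scipy.spatial.transform import Rotation as Ro
def plan(target,head=None):
    s=ctrl.get_state();R=Ro.from_rotvec(s["tool_rot"]).as_matrix();d=R.T@(np.array(target)-s["position"])
    h=np.degrees(np.arctan2(R[1,0],R[0,0]));sp=0 if head is None else -(((head-h+90)%180)-90)/180
    print("pos",s["position"].round(4),"head",round(h,2),"tilt",R[:,2].round(3),"F",np.round(s["ft_force"],2),"t",s["time"],"gw",round(s["grip_width"],3))
    print("->",target,"shift",(d/.3).round(4),"spin",round(sp,4)); return d/.3,sp
E
python3 - <<'E'
from h import *
plan([.42,.33,.285],82);plan([.564,-.0885,.285],82)
E
```

```text
pos [0.1499 0.6321 0.2127] head 76.66 tilt [-0.    -0.001 -1.   ] F [-0.05 -0.16  0.39] t 0.2 gw 1.0
-> [0.42, 0.33, 0.285] shift [-0.7726  1.1082 -0.24  ] spin -0.0297
pos [0.1499 0.6321 0.2127] head 76.66 tilt [-0.    -0.001 -1.   ] F [-0.05 -0.16  0.39] t 0.2 gw 1.0
-> [0.564, -0.0885, 0.285] shift [-2.0192  1.8971 -0.2386] spin -0.0297
```

>>> {"fn": "drive_tool", "kwargs": {
  "rows": [
    [[0, 0, -0.05, 0, 0], [0, 0, -0.13, 0, 0], [0, 0, -0.2, 0, 0], [-0.04, 0.06, -0.24, 0, 0], [-0.11, 0.16, -0.24, 0, 0], [-0.19, 0.27, -0.24, -0.01, 0], [-0.27, 0.39, -0.24, -0.01, 0], [-0.35, 0.5, -0.24, -0.02, 0], [-0.43, 0.61, -0.24, -0.03, 0], [-0.51, 0.72, -0.24, -0.03, 0], [-0.58, 0.83, -0.24, -0.03, 0], [-0.64, 0.92, -0.24, -0.03, 0], [-0.68, 0.97, -0.24, -0.03, 0], [-0.69, 0.98, -0.24, -0.03, 0]]
  ]
}}

```text
time: 1.95
position: [0.3891, 0.3618, 0.2856]
tool_rot: [-2.372, -2.059, -0.0]
ft_force: [-0.2, 0.1, 0.3]
grip_width: 1.001
```

Run:
```python
from h import *
plan([.564,-.0885,.285],82)
```

```text
pos [0.3891 0.3618 0.2856] head 81.92 tilt [ 0.  0. -1.] F [-0.19  0.13  0.32] t 1.95 gw 1.001
-> [0.564, -0.0885, 0.285] shift [-1.4039  0.7884  0.0017] spin -0.0005
```

>>> {"fn": "drive_tool", "kwargs": {
  "rows": [
    [[-0.03, 0.02, 0, 0, 0], [-0.1, 0.06, 0, 0, 0], [-0.2, 0.11, 0, 0, 0], [-0.3, 0.17, 0, 0, 0], [-0.4, 0.22, 0, 0, 0], [-0.5, 0.28, 0, 0, 0], [-0.6, 0.34, 0, 0, 0], [-0.7, 0.39, 0, 0, 0], [-0.8, 0.45, 0, 0, 0], [-0.9, 0.51, 0, 0, 0], [-0.97, 0.55, 0, 0, 0]]
  ]
}}

```text
time: 3.32
position: [0.5118, 0.0514, 0.2854]
tool_rot: [2.369, 2.063, 0.0]
ft_force: [0.5, -0.4, -0.1]
grip_width: 1.001
```

Run:
```python
from h import *
plan([.564,-.0885,.285],82)
```

```text
pos [0.5118 0.0514 0.2854] head 82.09 tilt [ 0. -0. -1.] F [ 0.49 -0.43 -0.07] t 3.325 gw 1.001
-> [0.564, -0.0885, 0.285] shift [-0.4379  0.2366  0.0014] spin 0.0005
```

>>> {"fn": "drive_tool", "kwargs": {
  "rows": [
    [[-0.06, 0.03, 0, 0, 0], [-0.14, 0.08, 0, 0, 0], [-0.22, 0.12, 0, 0, 0], [-0.3, 0.16, 0, 0, 0], [-0.37, 0.2, 0, 0, 0], [-0.42, 0.23, 0, 0, 0], [-0.435, 0.237, 0, 0, 0], [-0.435, 0.237, 0.1, 0, 0], [-0.435, 0.237, 0.2, 0, 0], [-0.435, 0.237, 0.28, 0, 0], [-0.435, 0.237, 0.28, 0, 0]]
  ]
}}

```text
time: 4.7
position: [0.5625, -0.0851, 0.1996]
tool_rot: [-2.365, -2.063, 0.004]
ft_force: [-0.1, -0.1, 0.9]
grip_width: 0.999
```

Run:
```python
from h import *
plan([.564,-.0885,.151],82)
S=ctrl.get_image("scene");T=ctrl.get_image("top")
crop(S,270,170,130,150,4,"pics/s1.png");crop(T,300,130,130,110,5,"pics/t1.png")
```

```text
pos [ 0.5625 -0.0851  0.1996] head 82.18 tilt [-0.004  0.001 -1.   ] F [-0.09 -0.08  0.87] t 4.7 gw 0.999
-> [0.564, -0.0885, 0.151] shift [-0.0105  0.0072  0.1618] spin 0.001
```

View pics/s1.png

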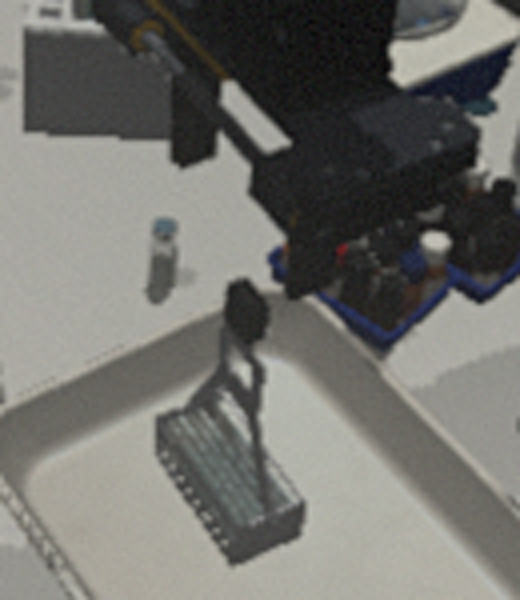

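View pics/t1.png

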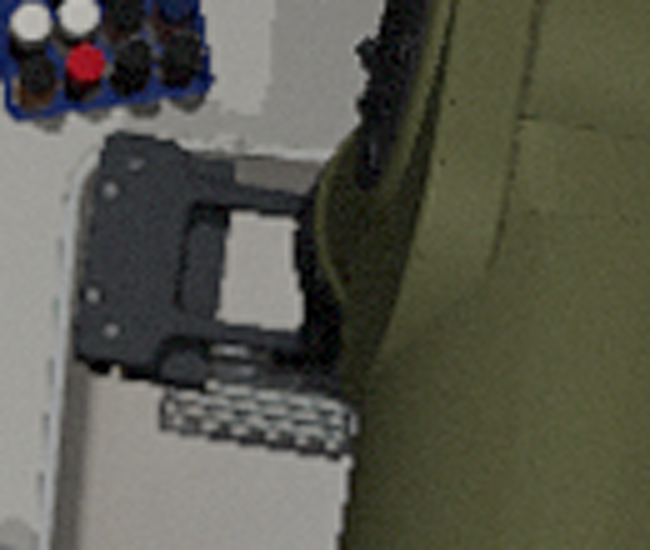

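>>> {"fn": "drive_tool", "kwargs": {
  "rows": [
    [[-0.01, 0.006, 0.03, 0, 0], [-0.01, 0.006, 0.07, 0, 0], [-0.01, 0.006, 0.11, 0, 0], [-0.01, 0.006, 0.14, 0, 0], [-0.01, 0.006, 0.155, 0, 0], [-0.01, 0.006, 0.16, 0, 0], [-0.01, 0.006, 0.16, 0, 0]]
  ]
}}

```text
time: 5.68
position: [0.5655, -0.0901, 0.1535]
tool_rot: [2.37, 2.062, 0.001]
ft_force: [0.0, -0.5, -1.1]
grip_width: 1.0
```

Run:
```python
from h import *
plan([.564,-.0885,.151],82)
S=ctrl.get_image("scene");T=ctrl.get_image("top")
crop(S,270,190,130,150,4,"pics/s2.png")
print(proj(S,[.564,-.0885,.15]))
```

```text
pos [ 0.5655 -0.0901  0.1535] head 82.06 tilt [ 0.  0. -1.] F [ 0.03 -0.5  -1.06] t 5.675 gw 1.0
-> [0.564, -0.0885, 0.151] shift [ 0.0045 -0.0056  0.0085] spin 0.0003
[330.70096631 247.08538801]
```

View pics/s2.png

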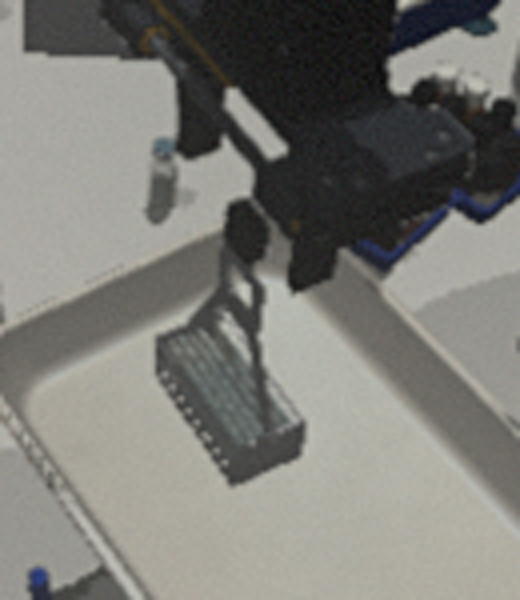

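>>> {"fn": "drive_tool", "kwargs": {
  "rows": [
    [[0.003, -0.003, 0.006, 0, 50], [0.003, -0.003, 0.006, 0, 100], [0.003, -0.003, 0.006, 0, 140], [0.003, -0.003, 0.006, 0, 155], [0.003, -0.003, 0.006, 0, 165], [0.003, -0.003, 0.006, 0, 170], [0.003, -0.003, 0.006, 0, 175], [0.003, -0.003, 0.006, 0, 180], [0.003, -0.003, 0.006, 0, 185], [0.003, -0.003, 0.006, 0, 190], [0.003, -0.003, 0.006, 0, 200], [0.003, -0.003, 0.006, 0, 255], [0.003, -0.003, 0.006, 0, 255], [0.003, -0.003, 0.006, 0, 255], [0.003, -0.003, 0.006, 0, 255]]
  ],
  "grip_force": 25
}}

```text
time: 7.65
position: [0.5646, -0.089, 0.1516]
tool_rot: [2.37, 2.062, 0.0]
ft_force: [-0.1, 1.4, 0.8]
grip_width: 0.256
```

Run:
```python
from h import *
plan([.564,-.0885,.151],82)
S=ctrl.get_image("scene");T=ctrl.get_image("top")
crop(S,270,190,130,150,4,"pics/s3.png")
```

```text
pos [ 0.5646 -0.089   0.1516] head 82.06 tilt [ 0.  0. -1.] F [-0.06  1.39  0.83] t 7.65 gw 0.256
-> [0.564, -0.0885, 0.151] shift [ 0.0013 -0.0022  0.0021] spin 0.0004
```

View pics/s3.png

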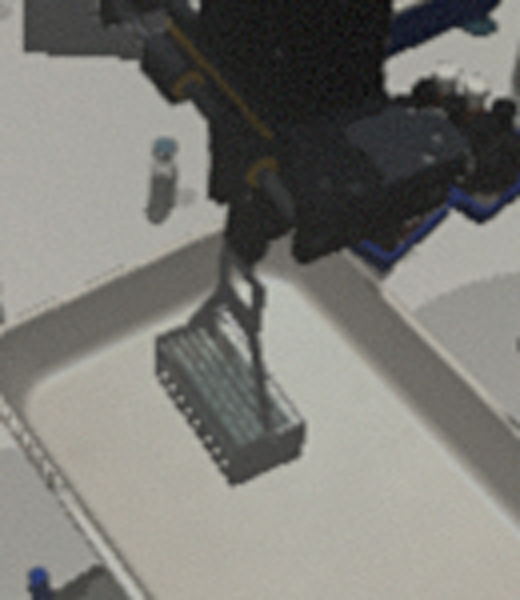

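>>> {"fn": "drive_tool", "kwargs": {
  "rows": [
    [[0, 0, -0.01, 0, 255], [0, 0, -0.03, 0, 255], [0, 0, -0.06, 0, 255], [0, 0, -0.1, 0, 255], [0, 0, -0.15, 0, 255], [0, 0, -0.2, 0, 255], [0, 0, -0.25, 0, 255], [0, 0, -0.3, 0, 255], [0, 0, -0.34, 0, 255], [0, 0, -0.36, 0, 255], [0, 0, -0.37, 0, 255], [0, 0, -0.37, 0, 255]]
  ]
}}

```text
time: 9.25
position: [0.5644, -0.089, 0.2623]
tool_rot: [-2.37, -2.062, 0.0]
ft_force: [-0.2, -0.7, -2.9]
grip_width: 0.258
```

Run:
```python
from h import *
a=np.radians(14.8);ex=np.array([np.cos(a),np.sin(a)]);ey=np.array([-ex[1],ex[0]])
# standoff: 70mm outside tip
p=ex*(.5465-.075)+ey*.129;print(p,np.hypot(*p))
plan([*p,.262],104.8)
S=ctrl.get_image("scene");T=ctrl.get_image("top")
crop(S,250,110,150,170,3.5,"pics/s4.png")
```

```text
[0.42290472 0.24516289] 0.48882844638993744
pos [ 0.5644 -0.089   0.2623] head 82.06 tilt [-0.  0. -1.] F [-0.2  -0.72 -2.9 ] t 9.25 gw 0.258
-> [np.float64(0.42290472495328557), np.float64(0.2451628919967005), 0.262] shift [ 1.038  -0.621   0.0014] spin -0.1263
```

View pics/s4.png

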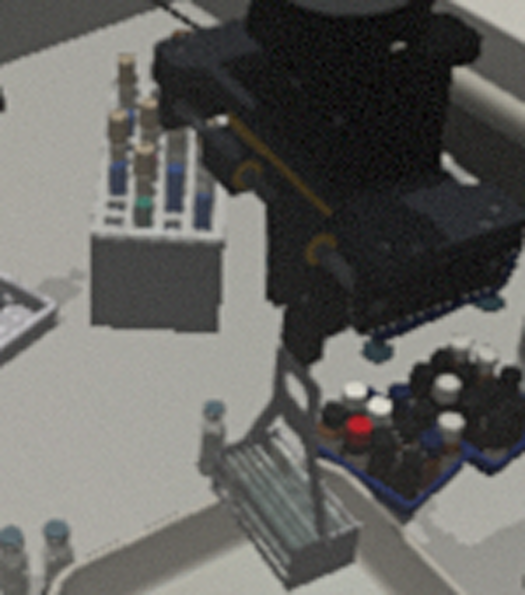

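>>> {"fn": "drive_tool", "kwargs": {
  "rows": [
    [[0.01, -0.01, 0, 0, 255], [0.04, -0.03, 0, -0.01, 255], [0.09, -0.06, 0, -0.02, 255], [0.15, -0.09, 0, -0.03, 255], [0.22, -0.13, 0, -0.04, 255], [0.29, -0.17, 0, -0.05, 255], [0.36, -0.21, 0, -0.06, 255], [0.43, -0.26, 0, -0.07, 255], [0.5, -0.3, 0, -0.08, 255], [0.57, -0.34, 0, -0.09, 255], [0.64, -0.38, 0, -0.1, 255], [0.71, -0.43, 0, -0.11, 255], [0.78, -0.47, 0, -0.12, 255], [0.84, -0.5, 0, -0.126, 255], [0.9, -0.54, 0, -0.126, 255], [0.94, -0.57, 0, -0.126, 255], [0.97, -0.59, 0, -0.126, 255], [0.98, -0.6, 0, -0.126, 255], [0.98, -0.6, 0, -0.126, 255]]
  ]
}}

```text
time: 11.72
position: [0.427, 0.2267, 0.2626]
tool_rot: [1.918, 2.488, -0.0]
ft_force: [-0.4, 0.1, -2.1]
grip_width: 0.255
```

Run:
```python
from h import *
a=np.radians(14.8);ex=np.array([np.cos(a),np.sin(a)]);ey=np.array([-ex[1],ex[0]])
p=ex*(.5465-.04)+ey*.129;print(p,np.hypot(*p))
plan([*p,.21],104.8)
S=ctrl.get_image("scene");T=ctrl.get_image("top")
crop(S,120,90,150,150,4,"pics/s5.png")
crop(T,130,130,150,150,4,"pics/t5.png")
```

```text
[0.45674354 0.25410349] 0.5226693505458302
pos [0.427  0.2267 0.2626] head 104.73 tilt [ 0. -0. -1.] F [-0.44  0.05 -2.05] t 11.725 gw 0.255
-> [np.float64(0.45674354355444163), np.float64(0.25410349352445316), 0.21] shift [0.0631 0.1192 0.1752] spin -0.0004
```

View pics/s5.png

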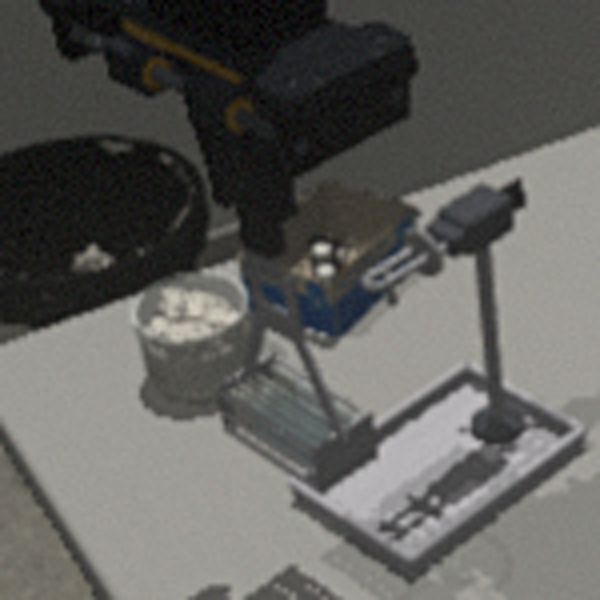

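View pics/t5.png

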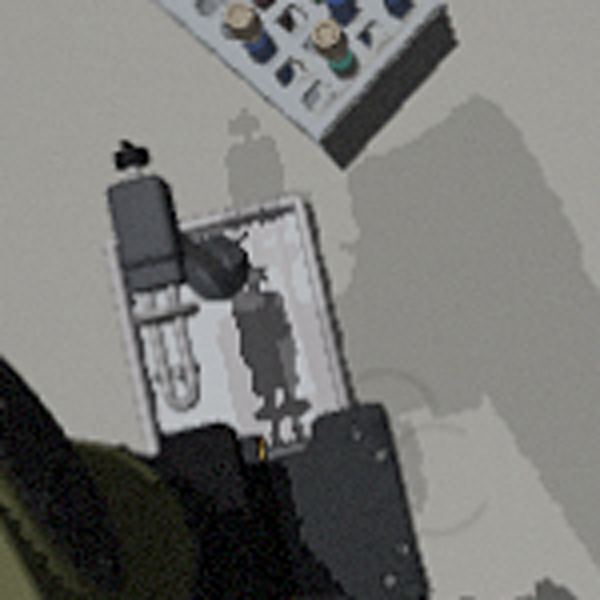

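>>> {"fn": "drive_tool", "kwargs": {
  "rows": [
    [[0.01, 0.01, 0.02, 0, 255], [0.02, 0.03, 0.05, 0, 255], [0.04, 0.05, 0.08, 0, 255], [0.05, 0.07, 0.11, 0, 255], [0.06, 0.09, 0.14, 0, 255], [0.062, 0.11, 0.155, 0, 255], [0.062, 0.12, 0.16, 0, 255], [0.062, 0.12, 0.16, 0, 255], [0.062, 0.12, 0.16, 0, 255]]
  ]
}}

```text
time: 12.95
position: [0.457, 0.2541, 0.2149]
tool_rot: [1.918, 2.488, 0.001]
ft_force: [-0.5, -0.8, -2.4]
grip_width: 0.259
```

```bash
cat >> h.py <<'E'
a=np.radians(14.8);ex=np.array([np.cos(a),np.sin(a)]);ey=np.array([-ex[1],ex[0]])
def st():
    s=ctrl.get_state();p=s["position"];F=s["ft_force"]
    R=Ro.from_rotvec(s["tool_rot"]).as_matrix()
    print("t",round(s["time"],2),"along %.4f lat %.4f z %.4f"%(p[:2]@ex,p[:2]@ey,p[2]),"F along %.2f lat %.2f z %.2f"%(F[:2]@ex,F[:2]@ey,F[2]),"head",round(np.degrees(np.arctan2(R[1,0],R[0,0])),2),"gw",round(s["grip_width"],3),"M",np.round(s["torque"],2))
E
python3 - <<'E'
from h import *
st();st()
S=ctrl.get_image("scene");T=ctrl.get_image("top")
st()
import pickle;pickle.dump((S,T),open("im6.pkl","wb"))
crop(S,170,120,90,80,8,"pics/s6.png")
crop(T,150,160,60,60,10,"pics/t6.png")
E
```

```text
t 12.95 along 0.5068 lat 0.1290 z 0.2149 F along -0.67 lat -0.61 z -2.38 head 104.74 gw 0.259 M [0.01 0.01 0.01]
t 12.95 along 0.5068 lat 0.1290 z 0.2149 F along -0.67 lat -0.61 z -2.38 head 104.74 gw 0.259 M [0.01 0.01 0.01]
t 13.05 along 0.5067 lat 0.1290 z 0.2149 F along 0.14 lat -0.25 z -2.08 head 104.74 gw 0.257 M [0.05 0.02 0.01]
```

View pics/s6.png

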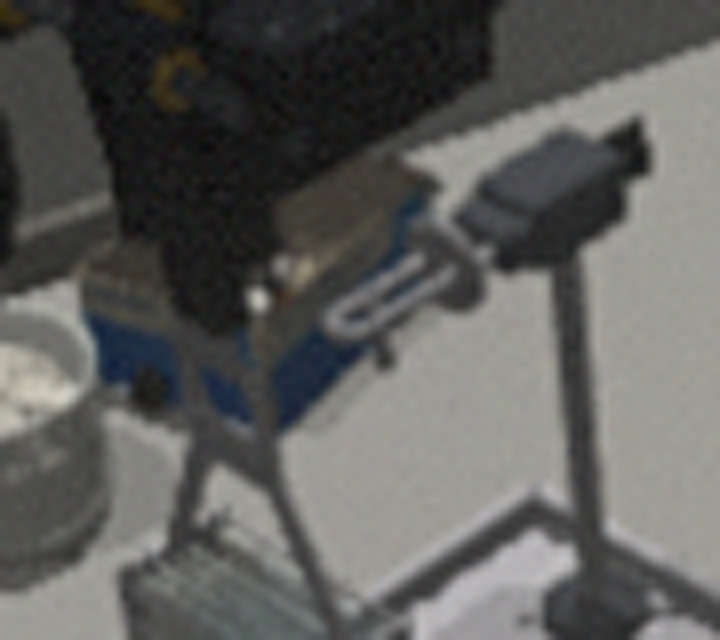

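View pics/t6.png

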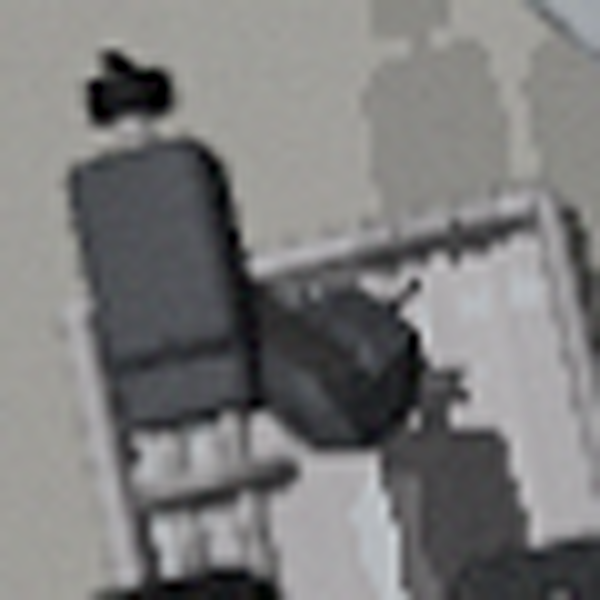

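Run:
```python
from h import *
import pickle
S,T=pickle.load(open("im6.pkl","rb"))
al,la,z=.5068,.129,.2149
W=lambda a,l,z:np.r_[ex*a+ey*l,z]
k=8;im=cv2.resize(S["img"][120:200,170:260],None,fx=k,fy=k,interpolation=cv2.INTER_CUBIC)
px=lambda X:tuple(np.round((proj(S,X)-[170,120]+.5)*k-.5).astype(int))
ez=z-.0416
for dz in(-.009,.009):
  for dl in(-.012,.012): cv2.circle(im,px(W(al,la+dl,ez+dz)),3,(0,0,255),-1)
for dl in(-.019,.019): cv2.circle(im,px(W(al,la+dl,ez)),3,(0,255,255),-1)
for dl in(-.019,.019): cv2.circle(im,px(W(al,la+dl,ez-.027)),3,(255,0,255),-1)
for h,c in((.172,(0,255,0)),):
  for a_,l_ in((.5465,0),(.5465+.009,.009),(.5465+.009,-.009),(.5915,.009),(.5915,-.009)): cv2.circle(im,px(W(a_,.1285+l_,h)),3,c,-1)
  cv2.circle(im,px(W(.5655,.1285,h-.022)),3,(255,255,0),-1)
cv2.imwrite("pics/o6.png",im)
```

```text
(no output)
```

View pics/o6.png

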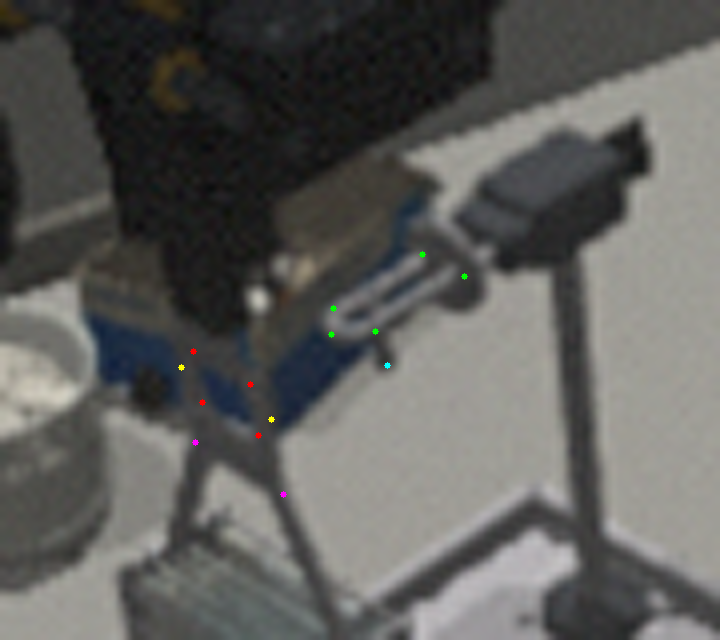

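>>> {"fn": "drive_tool", "kwargs": {
  "rows": [
    [[0, 0.015, 0, 0, 255], [0, 0.04, 0, 0, 255], [0, 0.07, 0, 0, 255], [0, 0.09, 0, 0, 255], [0, 0.1, 0, 0, 255], [0, 0.1, 0, 0, 255], [0, 0.1, 0, 0, 255]]
  ]
}}

```text
time: 13.92
position: [0.4858, 0.2618, 0.2146]
tool_rot: [-1.918, -2.488, 0.0]
ft_force: [-0.1, 0.5, -3.1]
grip_width: 0.256
```

```bash
cat > ov.py <<'E'
from h import *
import sys,pickle
def ov(fn,off=.0416):
    st();S=ctrl.get_image("scene");s=ctrl.get_state();p=s["position"]
    al,la,z=p[:2]@ex,p[:2]@ey,p[2]
    W=lambda a,l,z:np.r_[ex*a+ey*l,z]
    k=10;x0,y0=185,125;img=cv2.resize(S["img"][y0:y0+60,x0:x0+70],None,fx=k,fy=k,interpolation=cv2.INTER_CUBIC);im=img.copy()
    px=lambda X:tuple(np.round((proj(S,X)-[x0,y0]+.5)*k-.5).astype(int))
    ez=z-off
    for dz in(-.009,.009):
      for dl in(-.012,.012): cv2.circle(im,px(W(al,la+dl,ez+dz)),3,(0,0,255),-1)
    for dl in(-.019,.019): cv2.circle(im,px(W(al,la+dl,ez-.027)),3,(255,0,255),-1)
    h=.172
    for a_,l_ in((.5465,0),(.5555,.009),(.5555,-.009),(.5915,.009),(.5915,-.009)): cv2.circle(im,px(W(a_,.1285+l_,h)),3,(0,255,0),-1)
    cv2.circle(im,px(W(.5655,.1285,h-.022)),3,(255,255,0),-1)
    cv2.imwrite("pics/%s_o.png"%fn,im);cv2.imwrite("pics/%s.png"%fn,img)
ov(sys.argv[1])
E
python3 ov.py p7
```

```text
t 13.93 along 0.5365 lat 0.1290 z 0.2146 F along 0.04 lat 0.50 z -3.14 head 104.75 gw 0.256 M [ 0.03  0.07 -0.01]
```

View pics/p7_o.png

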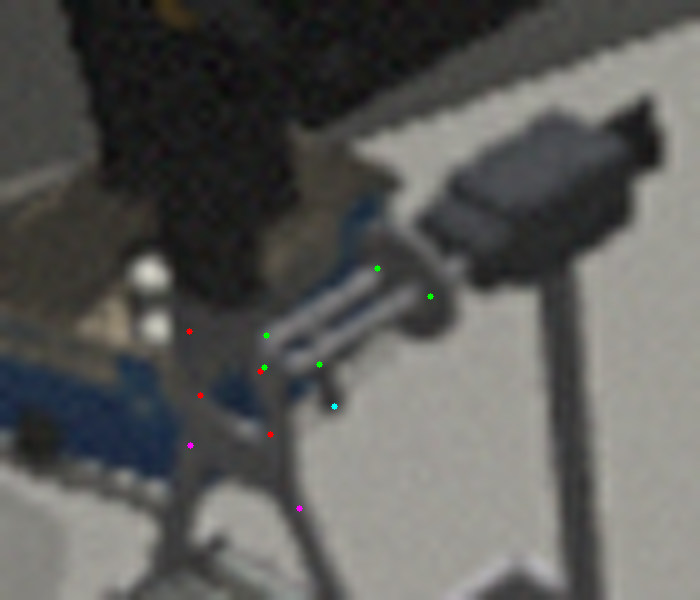

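View pics/p7.png

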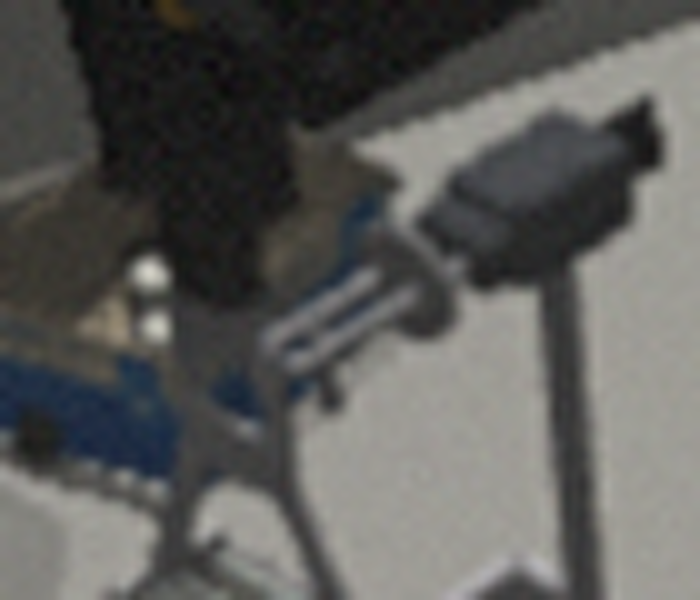

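>>> {"fn": "drive_tool", "kwargs": {
  "rows": [
    [[0, 0.01, 0, 0, 255], [0, 0.02, 0, 0, 255], [0, 0.03, 0, 0, 255], [0, 0.037, 0, 0, 255], [0, 0.042, 0, 0, 255], [0, 0.042, 0, 0, 255]]
  ]
}}

```text
time: 14.72
position: [0.4982, 0.265, 0.2145]
tool_rot: [1.918, 2.488, -0.0]
ft_force: [-0.0, 0.5, -2.8]
grip_width: 0.258
```

```bash
python3 ov.py p8
```

```text
t 14.72 along 0.5494 lat 0.1289 z 0.2145 F along 0.12 lat 0.53 z -2.75 head 104.74 gw 0.258 M [ 0.07  0.03 -0.03]
```

View pics/p8.png

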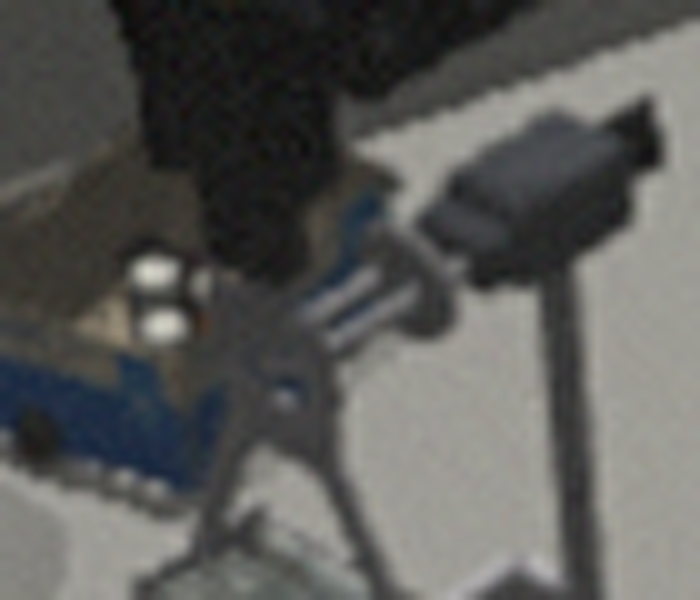

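Run:
```python
import cv2
a=cv2.imread("pics/p8_o.png")[200:550,120:480];cv2.imwrite("pics/p8z.png",cv2.resize(a,None,fx=1.6,fy=1.6))
```

```text
(no output)
```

View pics/p8z.png

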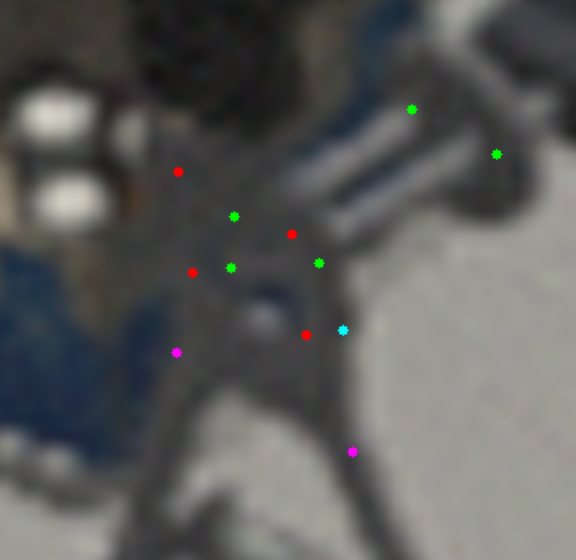

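>>> {"fn": "drive_tool", "kwargs": {
  "rows": [
    [[0, 0.006, 0, 0, 255], [0, 0.012, 0, 0, 255], [0, 0.018, 0, 0, 255], [0, 0.024, 0, 0, 255], [0, 0.03, 0, 0, 255], [0, 0.03, 0, 0, 255], [0, 0.03, 0, 0, 255]]
  ]
}}

```text
time: 15.65
position: [0.5068, 0.2673, 0.2145]
tool_rot: [-1.918, -2.488, 0.0]
ft_force: [0.0, -0.1, -2.2]
grip_width: 0.257
```

```bash
python3 ov.py p9;python3 -c "
from h import *
st()"
```

```text
t 15.65 along 0.5583 lat 0.1290 z 0.2145 F along -0.01 lat -0.09 z -2.23 head 104.74 gw 0.257 M [0.   0.09 0.04]
t 15.7 along 0.5582 lat 0.1289 z 0.2146 F along -0.16 lat -0.88 z -1.45 head 104.74 gw 0.256 M [ 0.06  0.04 -0.02]
```

View pics/p9.png

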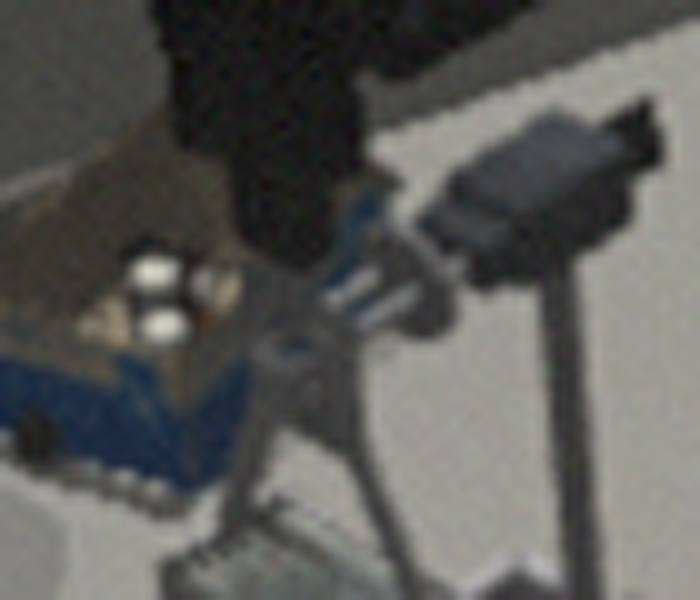

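>>> {"fn": "drive_tool", "kwargs": {
  "rows": [
    [[0, 0.006, 0, 0, 255], [0, 0.012, 0, 0, 255], [0, 0.018, 0, 0, 255], [0, 0.024, 0, 0, 255], [0, 0.03, 0, 0, 255], [0, 0.036, 0, 0, 255], [0, 0.042, 0, 0, 255], [0, 0.048, 0, 0, 255], [0, 0.054, 0, 0, 255], [0, 0.054, 0, 0, 255]]
  ]
}}

```text
time: 16.95
position: [0.5227, 0.2714, 0.2146]
tool_rot: [1.918, 2.488, 0.0]
ft_force: [-0.7, 1.3, -2.5]
grip_width: 0.255
```

```bash
cat >> h.py <<'E'
def avg(n=8):
    P=[];F=[];M=[]
    for i in range(n):
        ctrl.get_image("top");s=ctrl.get_state();P.append(s["position"]);F.append(s["ft_force"]);M.append(s["torque"])
    p=np.mean(P,0);f=np.mean(F,0);m=np.mean(M,0)
    print("AVG t %.2f along %.4f lat %.4f z %.4f"%(s["time"],p[:2]@ex,p[:2]@ey,p[2]),"F along %.2f lat %.2f z %.2f"%(f[:2]@ex,f[:2]@ey,f[2]),"M along %.3f lat %.3f z %.3f"%(m[:2]@ex,m[:2]@ey,m[2]))
E
python3 ov.py p10;python3 -c "
from h import *
avg()"
```

```text
t 16.95 along 0.5747 lat 0.1289 z 0.2146 F along -0.38 lat 1.42 z -2.48 head 104.74 gw 0.255 M [ 0.03 -0.    0.02]
AVG t 17.40 along 0.5745 lat 0.1289 z 0.2146 F along 0.17 lat -0.22 z -2.44 M along 0.024 lat 0.018 z 0.001
```

View pics/p10.png

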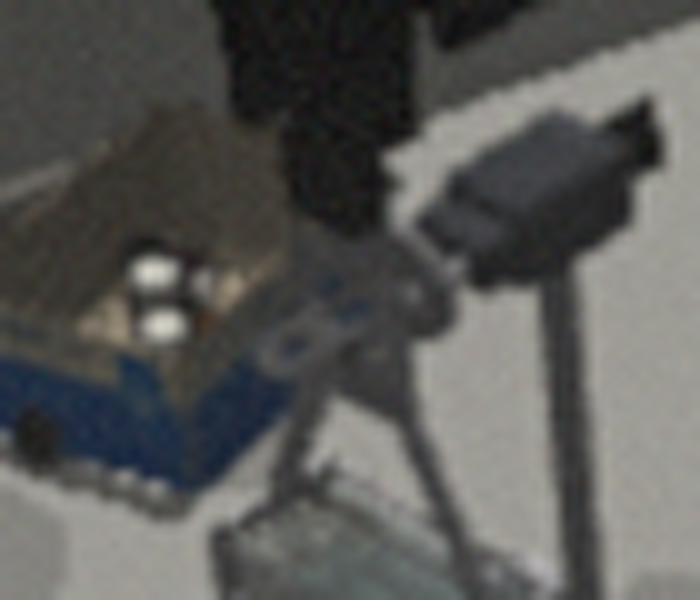

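>>> {"fn": "drive_tool", "kwargs": {
  "rows": [
    [[0, 0, 0.004, 0, 255], [0, 0, 0.008, 0, 255], [0, 0, 0.012, 0, 255], [0, 0, 0.015, 0, 255], [0, 0, 0.015, 0, 255]]
  ]
}}

```text
time: 18.02
position: [0.5225, 0.2714, 0.2099]
tool_rot: [-1.918, -2.488, 0.0]
ft_force: [-0.4, -0.0, -2.5]
grip_width: 0.261
```

```bash
python3 -c "
from h import *
avg()"
```

```text
AVG t 18.43 along 0.5745 lat 0.1289 z 0.2101 F along -0.12 lat 0.17 z -2.22 M along 0.034 lat 0.034 z -0.005
```

>>> {"fn": "drive_tool", "kwargs": {
  "rows": [
    [[0, 0, 0.002, 0, 255], [0, 0, 0.004, 0, 255], [0, 0, 0.004, 0, 255]]
  ]
}}

```text
time: 18.8
position: [0.5226, 0.2715, 0.209]
tool_rot: [1.918, 2.488, 0.0]
ft_force: [-0.4, -0.2, -1.8]
grip_width: 0.257
```

```bash
python3 -c "
from h import *
avg(6)"
```

```text
AVG t 19.10 along 0.5746 lat 0.1290 z 0.2090 F along -0.44 lat -0.21 z -1.28 M along 0.031 lat 0.048 z 0.001
```

>>> {"fn": "drive_tool", "kwargs": {
  "rows": [
    [[0, 0, 0.001, 0, 255], [0, 0, 0.002, 0, 255], [0, 0, 0.002, 0, 255]]
  ]
}}

```text
time: 19.48
position: [0.5228, 0.2716, 0.2088]
tool_rot: [1.918, 2.488, 0.002]
ft_force: [-0.2, -0.7, 2.8]
grip_width: 0.26
```

```bash
python3 -c "
from h import *
avg(8)"
```

```text
AVG t 19.88 along 0.5748 lat 0.1290 z 0.2087 F along 0.17 lat -0.10 z 2.82 M along 0.007 lat 0.075 z 0.019
```

>>> {"fn": "drive_tool", "kwargs": {
  "rows": [
    [[0, 0, -0.0012, 0, 255], [0, 0.004, -0.0012, 0, 255], [0, 0.008, -0.0012, 0, 255], [0, 0.012, -0.0012, 0, 255], [0, 0.016, -0.0012, 0, 255], [0, 0.02, -0.0012, 0, 255], [0, 0.024, -0.0012, 0, 255], [0, 0.024, -0.0012, 0, 255]]
  ]
}}

```text
time: 20.88
position: [0.5292, 0.2732, 0.2084]
tool_rot: [-1.918, -2.488, 0.001]
ft_force: [-3.1, -1.2, 3.7]
grip_width: 0.257
```

```bash
python3 -c "
from h import *
avg(6)"; python3 ov.py p11
```

```text
AVG t 21.18 along 0.5815 lat 0.1289 z 0.2084 F along -3.32 lat -0.14 z 3.11 M along 0.036 lat 0.862 z -0.007
t 21.18 along 0.5815 lat 0.1289 z 0.2084 F along -3.71 lat 0.19 z 2.93 head 104.74 gw 0.256 M [-0.17  0.8   0.01]
```

View pics/p11.png

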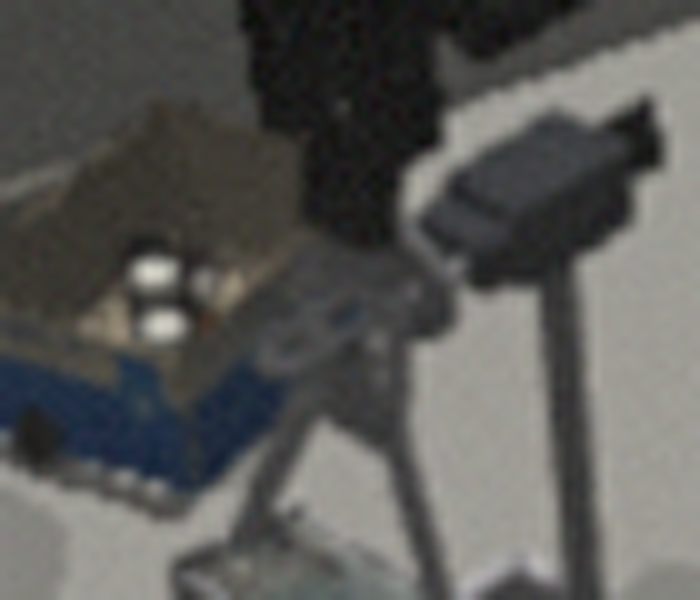

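>>> {"fn": "drive_tool", "kwargs": {
  "rows": [
    [[0, -0.004, 0, 0, 255], [0, -0.01, 0, 0, 255], [0, -0.016, 0, 0, 255], [0, -0.022, 0, 0, 255], [0, -0.023, 0, 0, 255]]
  ]
}}

```text
time: 21.85
position: [0.5232, 0.2716, 0.2088]
tool_rot: [1.918, 2.488, 0.002]
ft_force: [1.1, 0.6, 1.6]
grip_width: 0.257
```

```bash
python3 -c "
from h import *
avg(6)"; python3 ov.py p12
```

```text
AVG t 22.15 along 0.5752 lat 0.1289 z 0.2088 F along 0.55 lat 0.17 z 1.82 M along 0.069 lat -0.063 z -0.001
t 22.15 along 0.5751 lat 0.1290 z 0.2088 F along 1.20 lat -0.58 z 2.40 head 104.74 gw 0.259 M [ 0.1  -0.04 -0.  ]
```

View pics/p12.png

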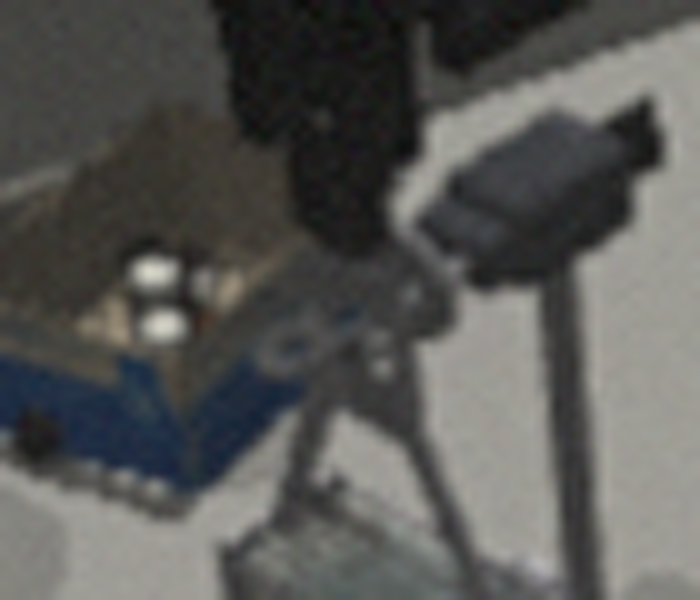

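>>> {"fn": "drive_tool", "kwargs": {
  "rows": [
    [[0, 0, -0.002, 0, 255], [0, 0, -0.004, 0, 255], [0, 0, -0.004, 0, 255]]
  ]
}}

```text
time: 22.58
position: [0.5223, 0.2712, 0.2091]
tool_rot: [-1.918, -2.488, 0.002]
ft_force: [0.0, -0.2, -1.2]
grip_width: 0.255
```

```bash
python3 -c "
from h import *
avg(6)"
```

```text
AVG t 22.88 along 0.5744 lat 0.1288 z 0.2094 F along -0.03 lat -0.15 z -1.49 M along -0.001 lat 0.032 z 0.009
```

>>> {"fn": "drive_tool", "kwargs": {
  "rows": [
    [[0, 0, -0.002, 0, 255], [0, 0.004, -0.002, 0, 255], [0, 0.008, -0.002, 0, 255], [0, 0.012, -0.002, 0, 255], [0, 0.012, -0.002, 0, 255]]
  ]
}}

```text
time: 23.5
position: [0.5264, 0.2724, 0.2104]
tool_rot: [1.918, 2.488, 0.0]
ft_force: [0.7, -0.2, -2.3]
grip_width: 0.256
```

```bash
python3 -c "
from h import *
avg(6)"; python3 ov.py p13
```

```text
AVG t 23.80 along 0.5784 lat 0.1289 z 0.2104 F along -0.16 lat 0.01 z -2.77 M along 0.044 lat -0.038 z -0.002
t 23.8 along 0.5784 lat 0.1289 z 0.2104 F along -0.80 lat -1.11 z -2.23 head 104.74 gw 0.259 M [ 0.05 -0.06 -0.01]
```

View pics/p13.png

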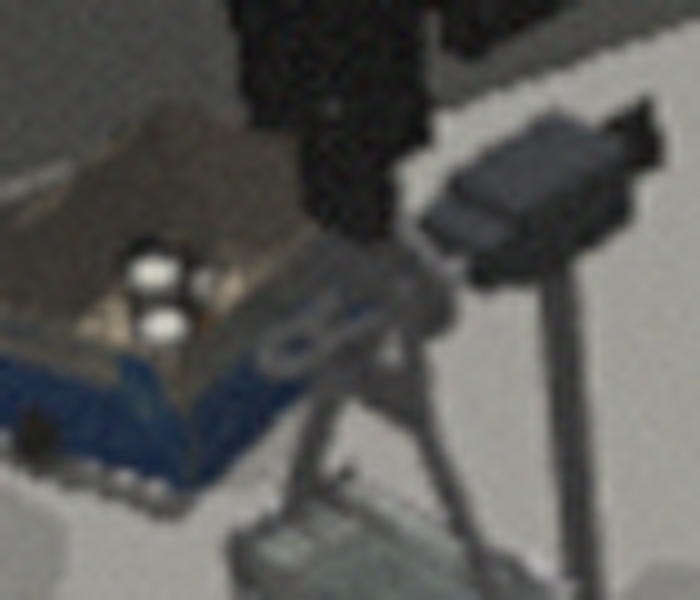

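>>> {"fn": "drive_tool", "kwargs": {
  "rows": [
    [[0, 0.003, 0.001, 0, 255], [0, 0.006, 0.002, 0, 255], [0, 0.009, 0.002, 0, 255], [0, 0.012, 0.002, 0, 255], [0, 0.015, 0.002, 0, 255], [0, 0.015, 0.002, 0, 255]]
  ]
}}

```text
time: 24.6
position: [0.5307, 0.2736, 0.2099]
tool_rot: [1.918, 2.488, 0.0]
ft_force: [0.4, -0.2, -1.8]
grip_width: 0.257
```

```bash
python3 -c "
from h import *
avg(6)"; python3 ov.py p14
```

```text
AVG t 24.90 along 0.5829 lat 0.1289 z 0.2099 F along -0.24 lat -0.27 z -2.10 M along 0.034 lat 0.004 z 0.007
t 24.9 along 0.5829 lat 0.1289 z 0.2099 F along 0.13 lat 0.33 z -1.83 head 104.74 gw 0.253 M [ 0.03  0.05 -0.04]
```

View pics/p14.png

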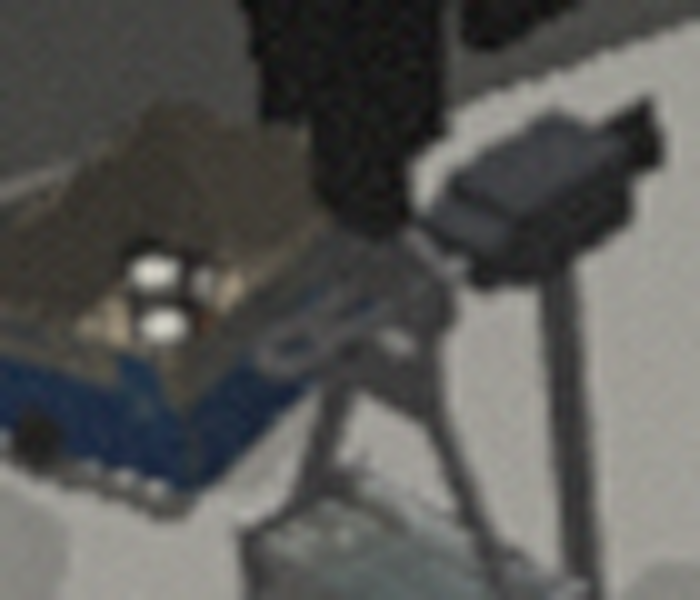

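Moving freely with no side force. Push on towards the washer in 1 mm steps.

>>> {"fn": "drive_tool", "kwargs": {
  "rows": [
    [[0, 0.003, 0.001, 0, 255], [0, 0.006, 0.001, 0, 255], [0, 0.009, 0.001, 0, 255], [0, 0.012, 0.001, 0, 255], [0, 0.012, 0.001, 0, 255]]
  ]
}}

```text
time: 25.58
position: [0.5342, 0.2745, 0.2095]
tool_rot: [1.918, 2.488, 0.0]
ft_force: [0.6, 0.3, -1.7]
grip_width: 0.259
```

```bash
python3 -c "
from h import *
avg(6)"; python3 ov.py p15
```

```text
AVG t 25.88 along 0.5865 lat 0.1289 z 0.2095 F along -0.12 lat -0.31 z -2.03 M along 0.063 lat -0.006 z -0.009
t 25.88 along 0.5865 lat 0.1289 z 0.2096 F along -0.33 lat -0.38 z -1.21 head 104.74 gw 0.254 M [ 0.05 -0.04 -0.02]
```

View pics/p15.png

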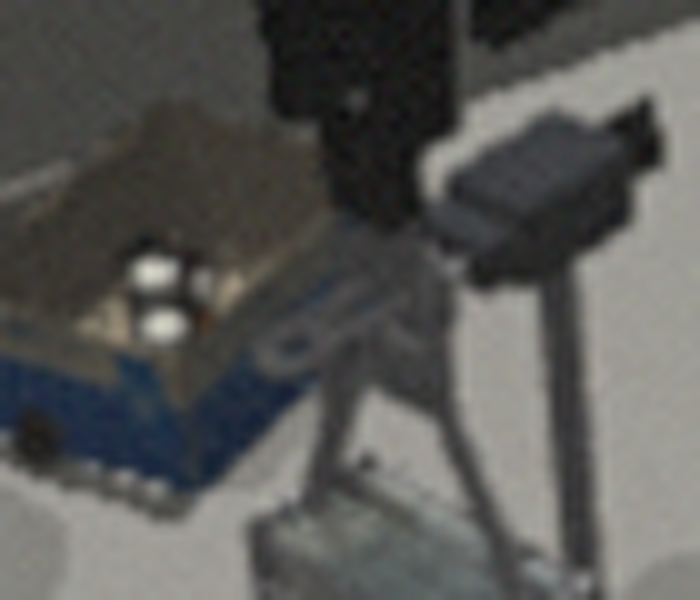

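>>> {"fn": "drive_tool", "kwargs": {
  "rows": [
    [[0, 0.003, 0.001, 0, 255], [0, 0.005, 0.001, 0, 255], [0, 0.005, 0.001, 0, 255]]
  ]
}}

```text
time: 26.3
position: [0.5356, 0.2749, 0.2092]
tool_rot: [1.918, 2.488, 0.0]
ft_force: [0.1, -0.2, -3.0]
grip_width: 0.256
```

```bash
python3 -c "
from h import *
avg(6)
S=ctrl.get_image('scene')
I=S['img'][145:180,205:240]
I=cv2.convertScaleAbs(I,alpha=2.2,beta=-60)
cv2.imwrite('pics/z16.png',cv2.resize(I,None,fx=17,fy=17,interpolation=cv2.INTER_CUBIC))
"
```

```text
AVG t 26.60 along 0.5880 lat 0.1289 z 0.2092 F along -0.11 lat -0.15 z -2.32 M along 0.041 lat -0.009 z 0.006
```

View pics/z16.png

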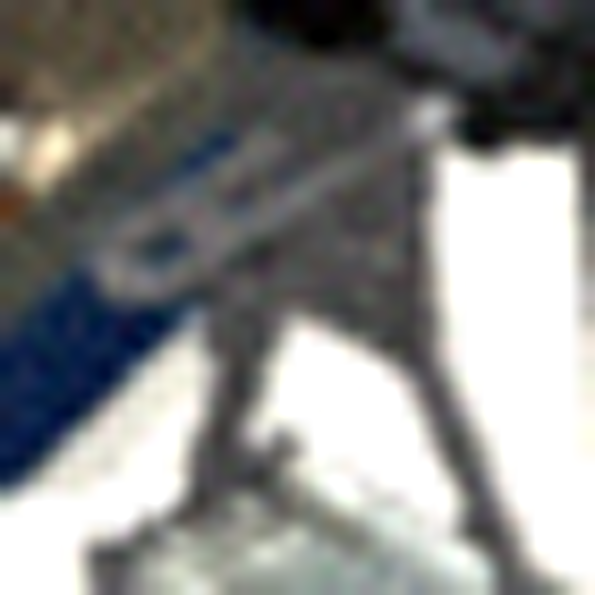

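>>> {"fn": "drive_tool", "kwargs": {
  "rows": [
    [[0, 0.002, 0.001, 0, 255], [0, 0.004, 0.001, 0, 255], [0, 0.004, 0.001, 0, 255]]
  ]
}}

```text
time: 27.02
position: [0.5366, 0.2752, 0.209]
tool_rot: [-1.918, -2.488, 0.0]
ft_force: [-1.7, 0.0, -0.2]
grip_width: 0.257
```

```bash
python3 -c "
from h import *
avg(6)
"
```

```text
AVG t 27.32 along 0.5891 lat 0.1290 z 0.2090 F along -1.21 lat -0.10 z -1.20 M along 0.030 lat 0.325 z -0.019
```

>>> {"fn": "drive_tool", "kwargs": {
  "rows": [
    [[0, -0.004, 0, 0, 255], [0, -0.01, -0.002, 0, 255], [0, -0.018, -0.003, 0, 255], [0, -0.026, -0.003, 0, 255], [0, -0.034, -0.003, 0, 255], [0, -0.042, -0.003, 0, 255], [0, -0.05, -0.003, 0, 255], [0, -0.05, -0.003, 0, 255]]
  ]
}}

```text
time: 28.32
position: [0.5221, 0.2713, 0.2099]
tool_rot: [-1.918, -2.488, -0.0]
ft_force: [0.8, 0.5, -2.2]
grip_width: 0.255
```

```bash
python3 -c "
from h import *
avg(6)
S=ctrl.get_image('scene')
I=S['img'][145:180,205:240]
I=cv2.convertScaleAbs(I,alpha=2.2,beta=-60)
cv2.imwrite('pics/z17.png',cv2.resize(I,None,fx=17,fy=17,interpolation=cv2.INTER_CUBIC))
"
```

```text
AVG t 28.62 along 0.5743 lat 0.1289 z 0.2099 F along -0.18 lat 0.06 z -2.41 M along 0.039 lat -0.001 z -0.003
```

View pics/z17.png

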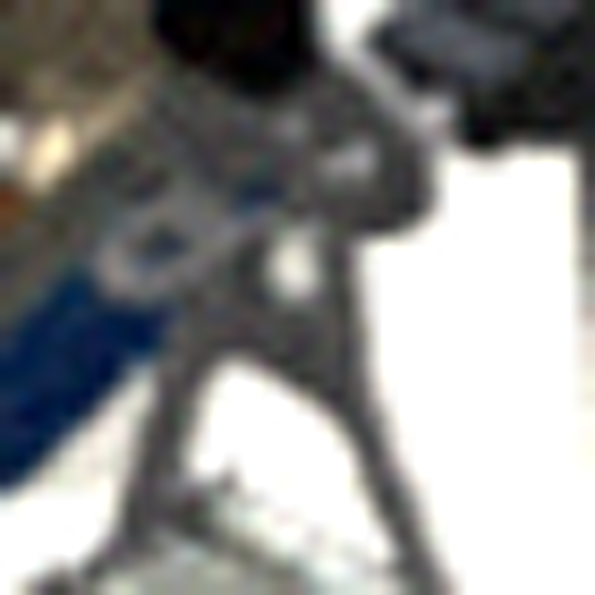

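>>> {"fn": "drive_tool", "kwargs": {
  "rows": [
    [[0, -0.003, 0, 0, 255], [0, -0.006, 0, 0, 255], [0, -0.009, 0, 0, 255], [0, -0.012, 0, 0, 255], [0, -0.014, 0, 0, 255], [0, -0.014, 0, 0, 255]]
  ]
}}

```text
time: 29.42
position: [0.5181, 0.2703, 0.2099]
tool_rot: [-1.918, -2.488, -0.0]
ft_force: [-0.0, -0.7, -2.1]
grip_width: 0.256
```

```bash
python3 -c "
from h import *
avg(6)
"
```

```text
AVG t 29.73 along 0.5700 lat 0.1290 z 0.2098 F along 0.13 lat -0.06 z -2.21 M along 0.033 lat -0.004 z 0.002
```

>>> {"fn": "drive_tool", "kwargs": {
  "rows": [
    [[0, -0.002, 0, 0, 255], [0, -0.004, 0, 0, 255], [0, -0.006, 0, 0, 255], [0, -0.006, 0, 0, 255]]
  ]
}}

```text
time: 30.22
position: [0.5164, 0.2698, 0.2099]
tool_rot: [1.918, 2.488, 0.0]
ft_force: [-0.5, 0.0, -1.9]
grip_width: 0.257
```

```bash
python3 -c "
from h import *
avg(6)
"
```

```text
AVG t 30.52 along 0.5682 lat 0.1290 z 0.2099 F along 0.20 lat 0.08 z -2.48 M along 0.039 lat -0.009 z -0.003
```

>>> {"fn": "drive_tool", "kwargs": {
  "rows": [
    [[0, -0.002, 0, 0, 255], [0, -0.004, 0, 0, 255], [0, -0.004, 0, 0, 255]]
  ]
}}

```text
time: 30.9
position: [0.5153, 0.2695, 0.2099]
tool_rot: [1.918, 2.488, 0.0]
ft_force: [0.8, 0.4, -2.8]
grip_width: 0.259
```

```bash
python3 -c "
from h import *
avg(6)
S=ctrl.get_image('scene')
I=S['img'][145:180,205:240]
I=cv2.convertScaleAbs(I,alpha=2.2,beta=-60)
cv2.imwrite('pics/z18.png',cv2.resize(I,None,fx=17,fy=17,interpolation=cv2.INTER_CUBIC))
"
```

```text
AVG t 31.20 along 0.5671 lat 0.1289 z 0.2099 F along 0.17 lat 0.15 z -2.18 M along 0.022 lat -0.101 z 0.008
```

View pics/z18.png

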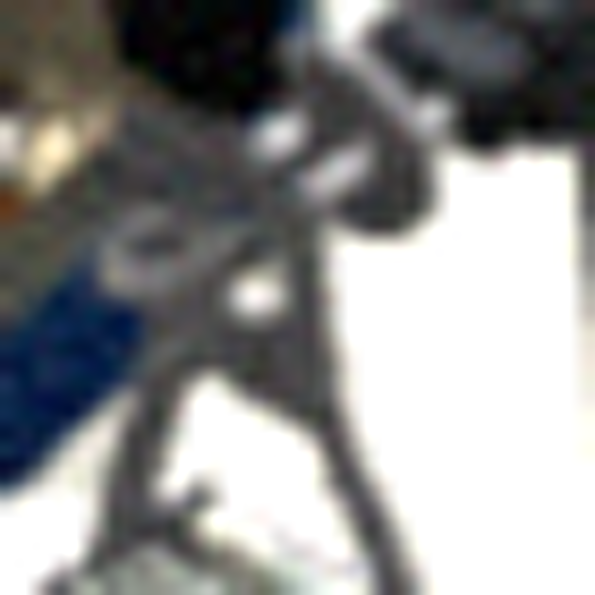

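>>> {"fn": "drive_tool", "kwargs": {
  "rows": [
    [[0, -0.002, 0, 0, 255], [0, -0.003, 0, 0, 255], [0, -0.003, 0, 0, 255]]
  ]
}}

```text
time: 31.62
position: [0.5144, 0.2693, 0.2099]
tool_rot: [1.918, 2.488, 0.0]
ft_force: [0.5, 1.1, -2.5]
grip_width: 0.254
```

```bash
python3 -c "
from h import *
avg(6)
"
```

```text
AVG t 31.93 along 0.5661 lat 0.1289 z 0.2099 F along 0.66 lat 0.37 z -2.02 M along 0.033 lat -0.194 z 0.007
```

>>> {"fn": "drive_tool", "kwargs": {
  "rows": [
    [[0, -0.002, 0, 0, 255], [0, -0.004, 0, 0, 255], [0, -0.006, 0, 0, 255], [0, -0.006, 0, 0, 255]]
  ]
}}

```text
time: 32.42
position: [0.5127, 0.2688, 0.2099]
tool_rot: [1.918, 2.488, 0.0]
ft_force: [0.9, -0.3, -1.9]
grip_width: 0.252
```

```bash
python3 -c "
from h import *
avg(6)
S=ctrl.get_image('scene')
I=S['img'][145:180,205:240]
I=cv2.convertScaleAbs(I,alpha=2.2,beta=-60)
cv2.imwrite('pics/z19.png',cv2.resize(I,None,fx=17,fy=17,interpolation=cv2.INTER_CUBIC))
"
```

```text
AVG t 32.73 along 0.5644 lat 0.1289 z 0.2099 F along 1.08 lat 0.19 z -1.92 M along 0.039 lat -0.289 z 0.014
```

View pics/z19.png

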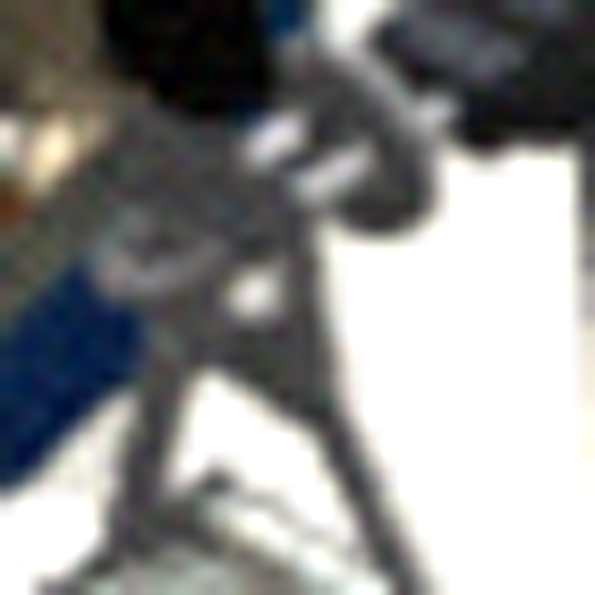

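>>> {"fn": "drive_tool", "kwargs": {
  "rows": [
    [[0, 0.004, 0, 0, 255], [0, 0.01, 0, 0, 255], [0, 0.018, 0, 0, 255], [0, 0.026, 0, 0, 255], [0, 0.034, 0, 0, 255], [0, 0.042, 0.001, 0, 255], [0, 0.045, 0.003, 0, 255], [0, 0.045, 0.004, 0, 255], [0, 0.045, 0.004, 0, 255]]
  ]
}}

```text
time: 33.9
position: [0.5258, 0.2723, 0.2089]
tool_rot: [1.918, 2.488, 0.001]
ft_force: [0.4, 0.1, -0.4]
grip_width: 0.254
```

```bash
python3 -c "
from h import *
avg(6)
"; python3 ov.py p20
```

```text
AVG t 34.20 along 0.5779 lat 0.1289 z 0.2089 F along 0.19 lat -0.09 z 0.26 M along -0.008 lat 0.016 z -0.009
t 34.2 along 0.5779 lat 0.1289 z 0.2089 F along 0.42 lat 0.62 z 0.25 head 104.74 gw 0.261 M [ 0.    0.06 -0.02]
```

View pics/p20.png

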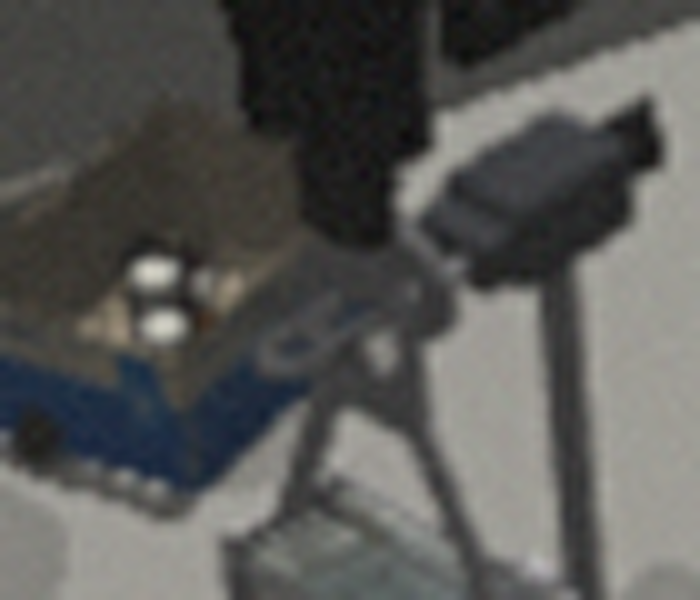

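>>> {"fn": "drive_tool", "kwargs": {
  "rows": [
    [[0, 0, 0, 0, 255], [0, 0, 0, 0, 255], [0, 0, 0, 0, 255], [0, 0, 0, 0, 255]]
  ],
  "grip_force": 3
}}

```text
time: 34.75
position: [0.5258, 0.2724, 0.2088]
tool_rot: [1.918, 2.488, 0.001]
ft_force: [0.1, -0.6, 2.4]
grip_width: 0.276
```

>>> {"fn": "drive_tool", "kwargs": {
  "rows": [
    [[0, 0, 0, 0, 190], [0, 0, 0, 0, 187], [0, 0, 0, 0, 184], [0, 0, 0, 0, 181], [0, 0, 0, 0, 178], [0, 0, 0, 0, 174], [0, 0, 0, 0, 168], [0, 0, 0, 0, 160], [0, 0, 0, 0, 145], [0, 0, 0, 0, 120], [0, 0, 0, 0, 100], [0, 0, 0, 0, 100], [0, 0, 0, 0, 100]]
  ]
}}

```text
time: 36.38
position: [0.5257, 0.2722, 0.2087]
tool_rot: [-1.918, -2.488, -0.0]
ft_force: [-0.7, -0.6, 1.0]
grip_width: 0.604
```

```bash
python3 -c "
from h import *
avg(4)
"; python3 ov.py p21
```

```text
AVG t 36.58 along 0.5778 lat 0.1289 z 0.2086 F along -0.20 lat -0.11 z 0.27 M along 0.045 lat -0.006 z -0.002
t 36.58 along 0.5778 lat 0.1289 z 0.2086 F along 0.02 lat -0.49 z 0.27 head 104.74 gw 0.607 M [0.03 0.01 0.03]
```

View pics/p21.png

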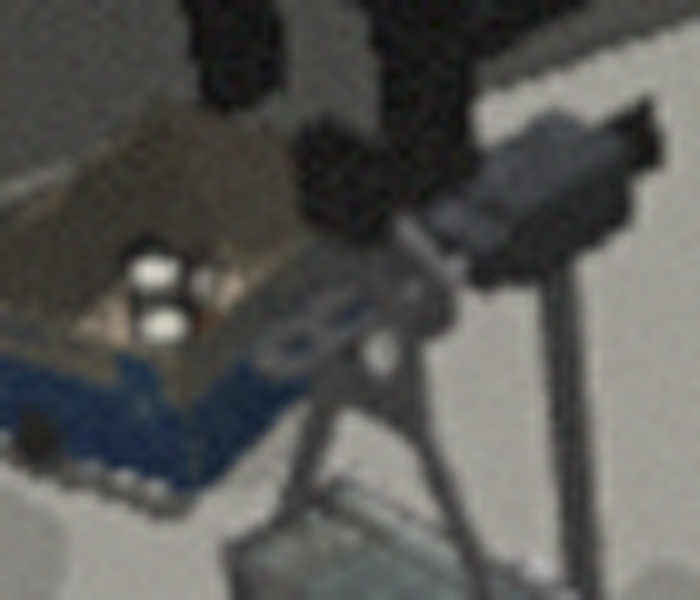

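>>> {"fn": "drive_tool", "kwargs": {
  "rows": [
    [[0, 0, -0.01, 0, 100], [0, 0, -0.03, 0, 100], [0, 0, -0.05, 0, 100], [0, 0, -0.08, 0, 100], [0, 0, -0.12, 0, 100], [0, 0, -0.17, 0, 100], [0, 0, -0.22, 0, 100], [0, 0, -0.27, 0, 100], [0, 0, -0.32, 0, 100], [0, -0.05, -0.34, 0, 100], [0, -0.12, -0.35, 0, 100], [0, -0.2, -0.35, 0, 100], [0, -0.28, -0.35, 0, 100], [0, -0.33, -0.35, 0, 100], [0, -0.33, -0.35, 0, 100], [0, -0.33, -0.35, 0, 100]]
  ]
}}

```text
time: 38.62
position: [0.4304, 0.247, 0.3136]
tool_rot: [1.918, 2.488, 0.001]
ft_force: [-0.0, 0.4, -0.3]
grip_width: 0.611
```

```bash
python3 ov.py p22; python3 -c "
from h import *
A=ctrl.get_image('scene')['img'].copy();T=ctrl.get_image('top')
for i in range(8): ctrl.get_image('top')
B=ctrl.get_image('scene')['img']
print(np.abs(A[130:220,180:250].astype(int)-B[130:220,180:250]).mean())
crop(T,130,130,150,150,4,'pics/t22.png');cv2.imwrite('pics/s22.png',B)
"
```

```text
t 38.62 along 0.4792 lat 0.1289 z 0.3136 F along 0.05 lat 0.38 z -0.29 head 104.73 gw 0.611 M [ 0.04 -0.01  0.02]
2.357830687830688
```

View pics/p22.png

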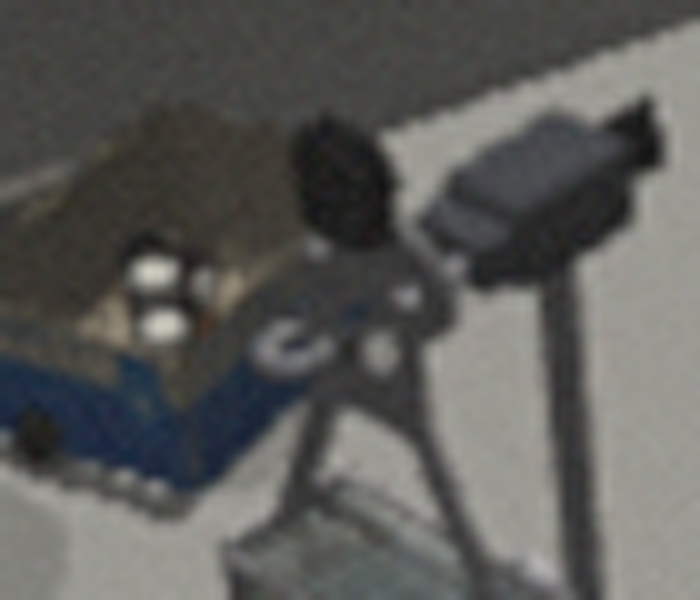

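View pics/t22.png

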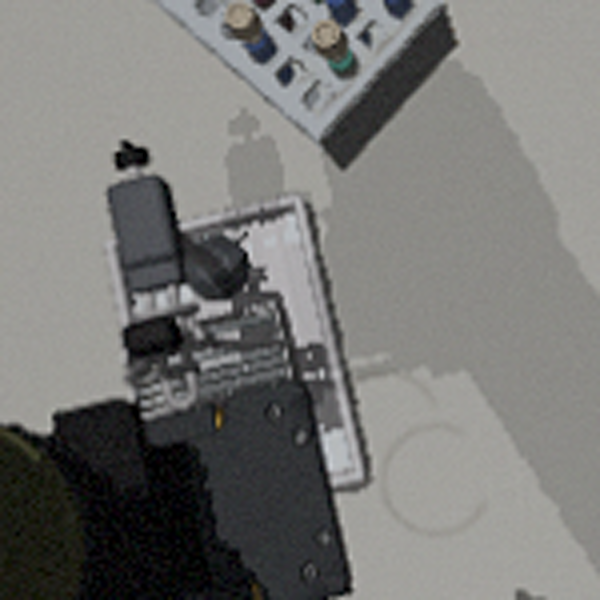

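View pics/s22.png

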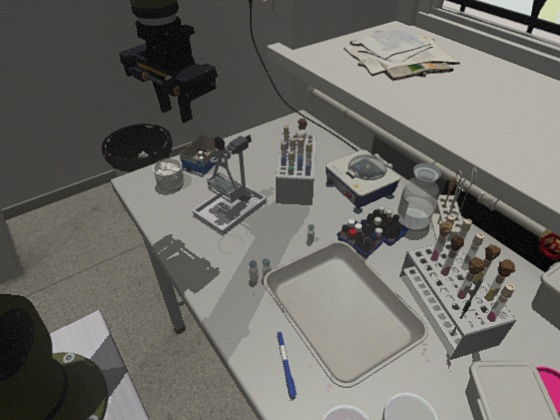

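```bash
python3 -c "
from bench import ctrl
print(ctrl.close_job())"
```

```text
the job is handed in; nothing more can be done
None
```

The carrier is hanging locked on the hook with the gripper well clear, and the job was handed in at about 39 s of the 61 s allowed.

**What I did:** I took the carrier out of the tray by its grip and threaded the eye over the hook. I pushed it on until it touched the stop washer at about 1.2 N. I then drew it back 20–25 mm, set its full weight on the rods midway between keeper and washer, and released it slowly.

**Checks before release:**
- **Keeper lock:** in the draw-back the plate stopped about where a shut keeper should be, some 21–22 mm short of the washer. The pull rose to about 1.1 N as I drew on, and in the pictures the plate stayed put while the gripper kept moving.
- **Keeper not seen directly:** the plate hid the keeper, so the lock rests on that pull test and the picture, not on a clear view of the fallen tongue.

**Checks after release:**
- **Carrier:** it hangs plumb, and two pictures about 0.5 s apart showed no movement beyond image noise.
- **Other things:** everything else appears where it was.

**One thing that went wrong:** my first push after lowering pressed the eye on the rods with about 5 N. It stuck by friction, with 3.3 N against the push, and the carrier tilted by roughly 9°. I backed off, unloaded it and repeated the push with almost no force.

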